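# Dry-lay the glass on the framed panel

## Robot

A 7-joint arm with a two-finger parallel gripper is mounted at the origin on the work surface. World frame = base frame: x ahead of the robot, y to its left, z up, the work surface at z = 0. Lengths are in m, angles in rad, forces in N, time in s.
With the tool pointing down it reaches from about 0.425 to 0.95 m from the base axis. Payload 4.7 kg.
Tool frame: the origin (TCP) lies at the very end of the fingers, on their centre line; the grasp point (between the pads) lies 19 mm behind it (env.grasp_offset is the distance from the TCP to the grasp point, in m); z points along the fingers, y is the line along which they close (so a half turn about z gives the same grasp; the last joint's range is limited). The gripper opens to 85 mm and grips with 20 to 120 N. Pads are 22 mm wide; open, the fingers measure 114 mm over their backs; the gripper's body (76 mm by 85 mm) begins 54 mm behind the grasp point. The pads swing forward as they close: fully open they stand 13 mm farther back than shut.
Start: joints at [-1.242, 0.469, -0.049, 1.532, 0.024, 1.141, -0.082], TCP at [0.236, 0.632, 0.231] pointing down, gripper open.
Joint ranges: [-2.59, 2.59], [-0.33, 1.99], [-1.39, 1.29], [0.1, 2.45], [-1.04, 4.18], [0.21, 1.99], [-2.66, 2.66]. Speed limits (rad/s): [2.57, 2.57, 3.14, 3.14, 3.14, 3.14, 3.14].

## Interface

Orientations are given as a rotation vector (axis times angle).
In Python, from rig import env, get_image, close_job gives the robot as it stands.
- The arm moves only by the tool move_arm, never from a script. Its argument "commands" is text: rows parted by semicolons, each of 5 numbers parted by spaces: the opening, from -1 (shut) to 1 (fully open), then the shift along the tool's x, y, z in m, then the turn about the tool's z in degrees. A call has exactly 10 rows; each row shifts and turns the commanded pose from where the row before left it, along the tool's axes as they then stand; what a row does not reach is not made up. A row lasts 1/12 s, in which the tool goes at most 41.7 mm and 7.16 degrees, less where a joint would pass 70% of its speed; a pose out of reach is approached as far as the arm can. A call is refused whole if a number of a shift passes 0.0417 or a number of a turn 7.16, either way. A call with a gripper value outside its range is refused whole. The fingers move at their own pace and stop on an object; "grip_force" is the grip in N (left out, the last holds). Time passes only in rows, so rows that do not move let the fingers close, or fill a call up. It gives the time, the measured TCP pose, the force, the opening and the grip force at its end, in the units of the state.
- env.observe(): the state, without advancing time (a new reading comes with each control period).
- get_image(name): name is "side" or "top" or "wrist"; returns a dict with "img" (384x512x3 uint8, red, green, blue), "K" (3x3 intrinsics, pixels), "world_from_camera" (4x4, takes a point from camera to world coordinates). Camera axes: x right, y up, looking along -z (the intrinsics and any distortion apply to the point x, -y, -z); pixel columns grow to the right and rows downward; lengths in m; the calibration is good to about 2 mm. A picture is of the moment at which its call begins. There is no depth.
- close_job(): hands the job in; it is judged then, once.
The state is a dict: "clock": time; "q": joint angles; "qvel": joint speeds; "joint_torque": joint torques, N m; "eef_pos": TCP position; "eef_rot": TCP orientation; "force": force on the tool from outside, world axes, zero at the start; "ft_torque": the same for the moment, N m; "opening": finger opening in m; "finger_force": force on a finger pad.
Only numpy, scipy, OpenCV 4.12 (cv2) and the standard library are available. Lean on these libraries where they do the work, as an engineer would, in place of code of your own. Each camera call takes 0.05 s, during which the arm holds its last target. There are 200 camera calls.

## Task

Dry-lay the four loose pieces of green glass on the framed board, as seen from the robot: the square slab flat midway between the fixed hexagon and the fixed disc, in line with them, with the little domed nugget on the middle of it, dome up; the bar lying left-to-right straight behind the disc (on its far side), centred on it, with a gap of about 30 mm between them; and the ring flat, straight in front of the hexagon (on its near side), with the same gap of about 30 mm. Do not push or knock over the two cups, the hammer or the sanding block.

Things in the scene. Friction and masses are not known exactly. Their poses are not given: they have to be found in the camera images.
- hexagon: Big regular hexagon of green glass, 70 mm across flats, 81 mm over corners, 22 mm thick, fixed on the framed board. Origin: centre of its underside, 6 mm above the table; axes as the world's. The board: fixed, 370 (x) by 470 mm (y), 6 mm thick, middle 550 mm straight ahead of the robot base, in a fixed wooden rim 20 mm wide, 15 mm high.
- disc: Big plain round disc of the same glass, 70 mm in diameter, 22 mm thick, fixed on the framed board (6 mm thick). Origin: centre of its underside, 6 mm above the table; axes as the world's (x away from the robot, y to its left). It lies beside the hexagon, to its left or its right, equally far ahead, 225 to 235 mm between centres.
- square_mid (a point): Loose square slab of the same glass, 44 x 44 mm, 22 mm thick, about 105 g. Point at its centre, half-way up; x and y parallel to its sides. All four loose pieces start on the table, beside the rim of the board, to left and right.
- bar_mid (a point): Loose long bar of the same glass, 90 mm long (its x), 24 mm wide (its y), 22 mm high, about 120 g. Point at its centre.
- ring_mid (a point): Loose flat ring of the same glass, outside diameter 50 mm, hole 24 mm, 22 mm thick, about 85 g, lying flat. Point at its centre, half-way up, in the empty hole.
- nugget_mid (a point): Loose small nugget of the same glass, round, 34 mm in diameter, 18 mm high: flat underside, upright side for the lower 11 mm, shallow dome above; about 35 g. Point on its axis, half-way up (9 mm above its underside).
- cup_a: Bystander: coral paper cup standing open upwards, 90 mm tall, rim 74 mm, foot 54 mm, by the left far corner of the board. Origin at the centre of its underside.
- cup_b: Bystander: the same cup in yellow, by the right far corner of the board. Origin at the centre of its underside.
- hammer: Bystander: small hammer lying on the table to the far right, 270 mm long (its x), wooden handle 18 mm thick, steel head 100 x 22 x 22 mm at the +x end. Origin at the underside, mid-length.
- sanding_block: Bystander: cork sanding block with a black rubber top, 35 x 60 mm and 25 mm high, on the framed board in front of the disc (about 90 mm between centres). Origin at the centre of its underside.
Not all that is in view belongs to the job. What is shaped like the part that bears bar_mid but blue or red is not meant.

How it is judged:
By the outcome, as a careful person would: the job done as asked, in the order asked, and still so for the second after the job is handed in, with the robot touching nothing.
It also fails if it takes over 120 s, if anything falls off the work surface, if the arm or the gripper's body presses on something with over 40 N, if the wrist force passes 120 N, or if a joint passes its speed limit or range.

## Working session

There is one attempt and no reset: what is moved stays moved. The work goes in short steps, Python scripts to look and compute and a tool call to move; the robot and the scene stay as the last step left them, time stands still between calls to the robot, and variables do not carry over. Pictures are saved under pics/ and viewed, at most 14 in all, crops included, and the job is handed in when it is done.

Besides the shell and the picture viewer there is one more tool, called after "Call:" as name(argument=value, ...), one argument or row to a line, values as JSON. move_arm: Moves the arm, as the interface text tells. Its arguments: {"type":"object","properties":{"commands":{"type":"string"},"grip_force":{"type":"number"}},"required":["commands"]}

```bash
mkdir -p pics; ls; python3 - <<'E'
from rig import env,get_image
import cv2,numpy as np
for n in ["top","side","wrist"]:
    d=get_image(n); cv2.imwrite(f"pics/{n}0.png",d["img"][:,:,::-1]); np.savez(f"pics/{n}0.npz",**d)
    print(n,d["K"].round(1).tolist(),d["world_from_camera"].round(3).tolist(),[k for k in d])
print(env.observe()); print(env.grasp_offset)
E
```

```text
pics
top [[430.3, 0.0, 252.2], [0.0, 430.3, 190.3], [0.0, 0.0, 1.0]] [[-0.018, 0.986, -0.167, 0.252], [-1.0, -0.016, 0.009, 0.075], [0.006, 0.167, 0.986, 1.506], [0.0, 0.0, 0.0, 1.0]] ['img', 'K', 'world_from_camera']
side [[450.2, 0.0, 258.0], [0.0, 450.2, 195.0], [0.0, 0.0, 1.0]] [[0.829, 0.437, -0.349, -0.006], [-0.559, 0.639, -0.528, -0.677], [-0.008, 0.633, 0.774, 1.152], [0.0, 0.0, 0.0, 1.0]] ['img', 'K', 'world_from_camera']
wrist [[281.5, 0.0, 252.6], [0.0, 281.5, 192.0], [0.0, 0.0, 1.0]] [[0.351, -0.89, -0.291, 0.162], [0.936, 0.333, 0.111, 0.66], [-0.002, -0.312, 0.95, 0.374], [0.0, 0.0, 0.0, 1.0]] ['img', 'K', 'world_from_camera']
{'clock': 0.15, 'q': array([-1.24192649,  0.46926397, -0.04858068,  1.53337663,  0.02412581,
        1.14100761, -0.08228747]), 'qvel': array([-0.00113399, -0.00204533, -0.00069645, -0.00454959, -0.00035425,
       -0.00098759, -0.00027838]), 'joint_torque': array([ 3.76433209e-04, -5.10765696e+01, -4.69052105e-02, -2.37979621e+01,
        1.06560104e-02,  5.35655738e-03, -8.98315534e-06]), 'eef_pos': array([0.23622321, 0.63186036, 0.23051538]), 'eef_rot': array([-5.58903094e-01, -3.09128573e+00,  2.28891906e-03]), 'force': array([ 1.01746242,  0.15536471, -0.32101255]), 'ft_torque': array([0.00538925, 0.01407201, 0.02177241]), 'finger_force': 0.0, 'opening': 0.08557829523877993}
0.0187
```

```bash
python3 -c "
import cv2
i=cv2.imread('pics/top0.png');cv2.imwrite('pics/top0b.png',cv2.resize(i,(800,600),interpolation=cv2.INTER_CUBIC))"
```

```text
(no output)
```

View pics/top0b.png

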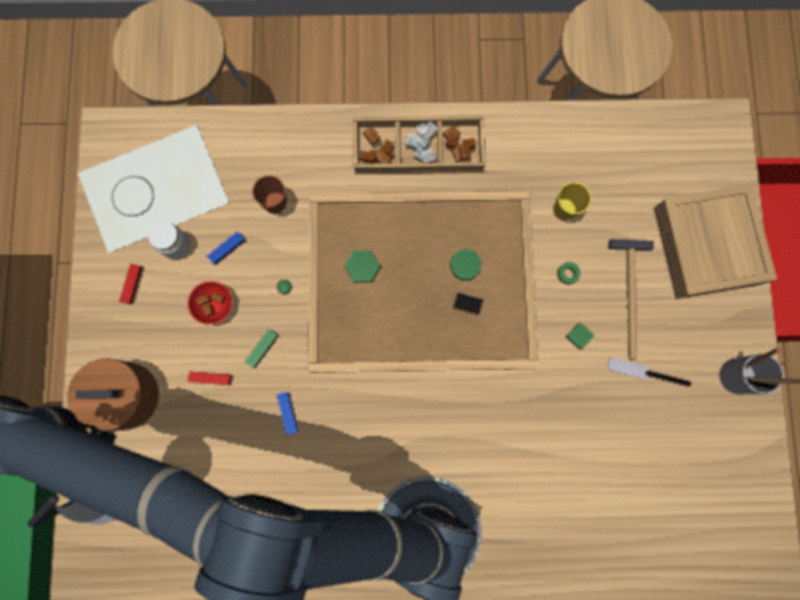

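View pics/side0.png

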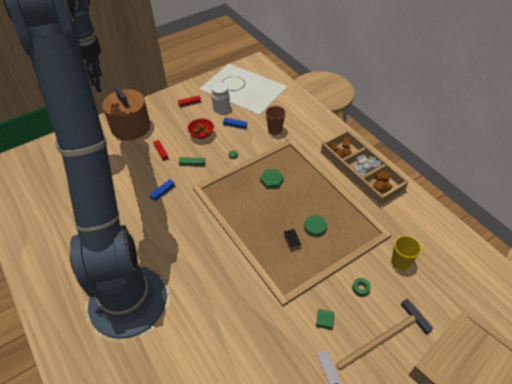

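The top view (800-px scale) shows the hexagon at (363,266), the disc at (466,265), and the sanding block at (467,303). The loose green pieces are the nugget (284,286), bar (262,348), ring (568,272) and square (580,335). Blue bars are at (226,248) and (287,413), red bars at (131,284) and (209,378). Only the bar at (262,348) is green, so that's the one meant. I'll confirm it in a crop.

```bash
cat > h.py <<'E'
import numpy as np,cv2
from rig import env,get_image
def ray(d,px):
    K=d["K"];T=d["world_from_camera"];px=np.atleast_2d(px).astype(float)
    v=np.c_[(px[:,0]-K[0,2])/K[0,0],-(px[:,1]-K[1,2])/K[1,1],-np.ones(len(px))]
    return T[:3,3],v@T[:3,:3].T
def onz(d,px,z):
    o,v=ray(d,px);return (o+v*((z-o[2])/v[:,2:]))[:,:2]
def proj(d,P):
    T=d["world_from_camera"];c=(np.asarray(P)-T[:3,3])@T[:3,:3];K=d["K"]
    return np.array([K[0,2]+K[0,0]*c[0]/-c[2],K[1,2]+K[1,1]*-c[1]/-c[2]])
def green(d):
    h=cv2.cvtColor(d["img"],cv2.COLOR_RGB2HSV)
    return cv2.inRange(h,(50,70,30),(95,255,255))
def blobs(d,z,amin=15):
    m=green(d);n,l,s,c=cv2.connectedComponentsWithStats(m)
    out=[]
    for i in range(1,n):
        if s[i,4]<amin: continue
        ys,xs=np.nonzero(l==i);w=onz(d,np.c_[xs,ys],z)
        cen=w.mean(0);C=np.cov((w-cen).T);e,V=np.linalg.eigh(C)
        r=cv2.minAreaRect((w*1000).astype(np.float32))
        out.append((c[i].round(1),s[i,4],cen.round(4),round(float(np.degrees(np.arctan2(V[1,1],V[0,1]))),1),(np.sqrt(12*e)*1000).round(0),np.round(r[1],0),round(r[2],1)))
    return out
def now(): o=env.observe();return o
E
python3 - <<'E'
from h import *
for n in ["top","side"]:
    d=dict(np.load(f"pics/{n}0.npz"))
    for b in blobs(d,.011): print(n,*b)
d=dict(np.load("pics/top0.npz"));i=d["img"][:,:,::-1]
a=cv2.resize(i[150:280,115:235],(370,400),interpolation=cv2.INTER_CUBIC);b=cv2.resize(i[150:280,280:410],(400,400),interpolation=cv2.INTER_CUBIC)
cv2.imwrite("pics/crop1.png",np.hstack([a,b]))
E
```

```text
top [231.5 170. ] 319 [0.5798 0.1333] -141.7 [62. 64.] [75. 65.] 89.1
top [297.7 168.9] 281 [ 0.5801 -0.1019] 159.3 [57. 61.] [64. 65.] 89.1
top [363.8 174.3] 95 [ 0.5567 -0.3364] 138.2 [43. 48.] [43. 44.] 86.6
top [181.3 183.2] 51 [0.535 0.311] 49.4 [24. 26.] [25. 25.] 0.5
top [370.8 214.7] 141 [ 0.412  -0.3521] 148.9 [41. 42.] [41. 41.] 42.7
top [167.  222.5] 162 [0.3969 0.3591] 144.5 [23. 86.] [23. 85.] 54.4
top [ 14.7 345.3] 2368 [-0.0012  0.8567] -171.7 [103. 250.] [264. 113.] 4.6
side [ 24.4 128. ] 1441 [-0.033   0.8662] -156.7 [155. 194.] [165. 209.] 88.8
side [232.7 154.2] 45 [0.5382 0.307 ] 70.6 [25. 31.] [30. 25.] 57.8
side [191.6 161.1] 174 [0.4017 0.3596] 142.0 [34. 86.] [34. 86.] 55.5
side [271.4 178.2] 325 [0.5862 0.1369] 54.5 [64. 74.] [81. 71.] 55.6
side [315.  225.2] 351 [ 0.5861 -0.0983] 50.7 [58. 68.] [77. 62.] 52.2
side [361.2 286.6] 185 [ 0.561  -0.3363] -145.4 [43. 51.] [51. 45.] 48.4
side [324.8 318.7] 259 [ 0.4165 -0.3525] -138.0 [41. 48.] [48. 41.] 44.9
```

View pics/crop1.png

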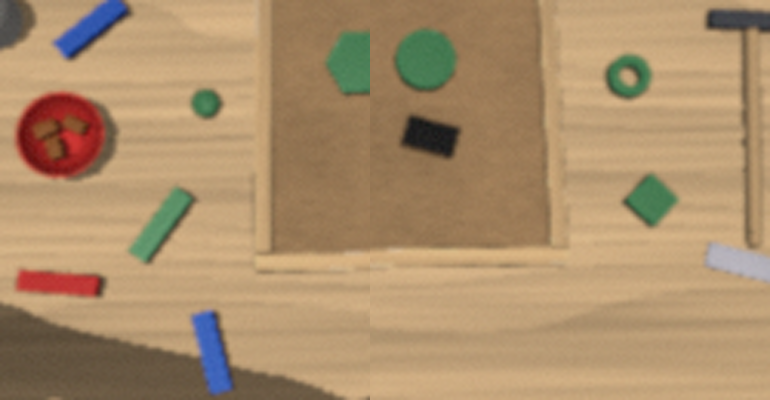

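The crop confirms it: the green bar is at crop (162,224), a plain green bar among the blue and red ones. The nugget, ring and square are also clear. Next is a small planner that turns waypoints into rounded rows.

```bash
cat > plan.py <<'E'
from h import *
from scipy.spatial.transform import Rotation as R
def pose(o):
    M=R.from_rotvec(o["eef_rot"]).as_matrix();return np.array(o["eef_pos"]),np.degrees(np.arctan2(M[1,1],M[0,1]))
def plan(wps,vmax=.036,wmax=7,start=None):
    """wps: (opening,x,y,z,yaw deg of tool y, min rows). tool down; +turn lowers yaw"""
    o=env.observe();p,yaw=pose(o) if start is None else (np.array(start[:3]),start[3]);p=p.copy()
    print("from",p.round(4),round(yaw,2),"open",round(o["opening"],4),"t",round(o["clock"],2))
    rows=[]
    for g,x,y,z,w,mn in wps:
        w=yaw+(w-yaw+180)%360-180; t=np.array([x,y,z])
        n=max(mn,int(np.ceil(np.linalg.norm(t-p)/vmax)),int(np.ceil(abs(w-yaw)/wmax)),1)
        for k in range(n):
            dw=(w-yaw)/(n-k);d=(t-p)/(n-k);a=np.radians(yaw)
            ty=np.array([np.cos(a),np.sin(a),0]);tz=np.array([0,0,-1]);tx=np.cross(ty,tz)
            s=np.round([d@tx,d@ty,d@tz],4);tr=round(-dw,1)
            if mn>=n and n>1 and 0: pass
            p=p+s[0]*tx+s[1]*ty+s[2]*tz;yaw-=tr
            rows.append([g,*s,tr])
    while len(rows)%10: rows.append([rows[-1][0],0,0,0,0])
    for i in range(0,len(rows),10): print("; ".join(" ".join(f"{v:g}" for v in r) for r in rows[i:i+10]))
E
python3 - <<'E'
from plan import *
plan([(1,.52,.3,.23,20,1),(1,.55,-.1,.23,-30,1),(.4,.44,-.31,.16,-47,1)])
E
```

```text
from [0.2362 0.6319 0.2305] 69.5 open 0.0856 t 0.15
1 -0.0294 -0.0163 0 3.8; 1 -0.0304 -0.0143 0 3.8; 1 -0.0313 -0.0122 0 3.8; 1 -0.032 -0.0101 0.0001 3.8; 1 -0.0326 -0.008 0 3.8; 1 -0.0331 -0.0058 0.0001 3.8; 1 -0.0334 -0.0036 0 3.8; 1 -0.0336 -0.0014 0.0001 3.8; 1 -0.0336 0.0008 0 3.8; 1 -0.0334 0.0031 0.0001 3.8
1 -0.0332 0.0053 0 3.8; 1 -0.0327 0.0074 0.0001 3.9; 1 -0.0322 0.0096 0 3.8; 1 -0.0322 -0.009 0 4.2; 1 -0.0327 -0.0067 0 4.2; 1 -0.0332 -0.0043 0 4.2; 1 -0.0334 -0.0018 0 4.2; 1 -0.0334 0.0006 0 4.2; 1 -0.0333 0.0031 0 4.1; 1 -0.033 0.0055 0 4.2
1 -0.0325 0.0078 0 4.1; 1 -0.0318 0.0102 0 4.2; 1 -0.031 0.0125 0 4.1; 1 -0.03 0.0146 0 4.2; 1 -0.0289 0.0168 0 4.1; 0.4 -0.0338 0.0014 0.01 2.4; 0.4 -0.0338 0.0028 0.01 2.4; 0.4 -0.0336 0.0042 0.01 2.4; 0.4 -0.0334 0.0056 0.01 2.5; 0.4 -0.0331 0.0071 0.01 2.4
0.4 -0.0328 0.0084 0.01 2.5; 0.4 -0.0324 0.0099 0.01 2.4; 0.4 0 0 0 0; 0.4 0 0 0 0; 0.4 0 0 0 0; 0.4 0 0 0 0; 0.4 0 0 0 0; 0.4 0 0 0 0; 0.4 0 0 0 0; 0.4 0 0 0 0
```

Call:
move_arm(
  commands="1 -0.029 -0.016 0 4; 1 -0.030 -0.014 0 4; 1 -0.031 -0.012 0 4; 1 -0.032 -0.010 0 4; 1 -0.033 -0.008 0 4; 1 -0.033 -0.006 0 4; 1 -0.033 -0.004 0 4; 1 -0.034 -0.001 0 4; 1 -0.034 0.001 0 4; 1 -0.033 0.003 0 4",
  grip_force=40,
)

```text
clock: 0.98
eef_pos: [0.451, 0.3729, 0.2312]
eef_rot: [-1.587, -2.711, 0.0]
force: [0.4, 0.2, 0.4]
opening: 0.0852
finger_force: 0.0
```

```bash
sed -i 's/s=np.round(\[d@tx,d@ty,d@tz\],4);tr=round(-dw,1)/s=np.round(np.array([d@tx,d@ty,d@tz])*2,3)\/2;tr=round(-dw*2)\/2/; /and 0: pass/d' plan.py
python3 - <<'E'
from plan import *
plan([(1,.55,-.1,.23,-30,1),(.4,.44,-.31,.16,-47,1)])
E
```

```text
from [0.451  0.3729 0.2312] 29.3 open 0.0852 t 0.98
1 -0.033 -0.0105 0 4; 1 -0.0335 -0.008 0 4.5; 1 -0.034 -0.0055 0 4; 1 -0.0345 -0.003 0 4.5; 1 -0.0345 -0.0005 0 4; 1 -0.0345 0.002 0 4.5; 1 -0.034 0.005 0 4; 1 -0.0335 0.007 0 4.5; 1 -0.033 0.01 0 4; 1 -0.0325 0.012 0 4.5
1 -0.0315 0.0145 0.0005 4; 1 -0.03 0.017 0 4.5; 1 -0.0285 0.019 0.0005 4; 1 -0.0275 0.0215 0 4.5; 0.4 -0.034 0.0015 0.01 2.5; 0.4 -0.0335 0.003 0.01 2.5; 0.4 -0.0335 0.0045 0.01 2.5; 0.4 -0.0335 0.006 0.01 2.5; 0.4 -0.033 0.0075 0.01 2.5; 0.4 -0.033 0.0085 0.01 2
0.4 -0.032 0.01 0.01 2.5; 0.4 0 0 0 0; 0.4 0 0 0 0; 0.4 0 0 0 0; 0.4 0 0 0 0; 0.4 0 0 0 0; 0.4 0 0 0 0; 0.4 0 0 0 0; 0.4 0 0 0 0; 0.4 0 0 0 0
```

Call:
move_arm(
  commands="1 -0.033 -0.0105 0 4; 1 -0.0335 -0.008 0 4.5; 1 -0.034 -0.0055 0 4; 1 -0.0345 -0.003 0 4.5; 1 -0.0345 -0.0005 0 4; 1 -0.0345 0.002 0 4.5; 1 -0.034 0.005 0 4; 1 -0.0335 0.007 0 4.5; 1 -0.033 0.01 0 4; 1 -0.0325 0.012 0 4.5",
)

```text
clock: 1.82
eef_pos: [0.5215, 0.0357, 0.2313]
eef_rot: [-2.462, -1.951, -0.0]
force: [-0.5, 0.4, -0.7]
opening: 0.0853
finger_force: 0.0
```

```bash
python3 - <<'E'
from h import *
d=get_image("wrist"); cv2.imwrite("pics/w1.png",d["img"][:,:,::-1]); np.savez("pics/w1.npz",**d)
for z in (.017,.011):
    for b in blobs(d,z,100): print(z,*b)
print(env.observe()["qvel"].round(3))
E
```

```text
0.017 [285.9  75.8] 3087 [0.5843 0.1301] -148.5 [59. 64.] [78. 65.] 30.2
0.017 [314.9 249.1] 1716 [ 0.5803 -0.1053] 99.3 [58. 66.] [71. 67.] 76.8
0.011 [285.9  75.8] 3087 [0.585  0.1304] -148.5 [60. 65.] [79. 66.] 30.2
0.011 [314.9 249.1] 1716 [ 0.581 -0.109] 99.3 [59. 67.] [72. 68.] 76.8
[-0.026 -0.017 -0.016  0.012  0.017  0.01  -0.002]
```

Call:
move_arm(
  commands="1 -0.0315 0.0145 0.0005 4; 1 -0.03 0.017 0 4.5; 1 -0.0285 0.019 0.0005 4; 1 -0.0275 0.0215 0 4.5; 0.4 -0.034 0.0015 0.01 2.5; 0.4 -0.0335 0.003 0.01 2.5; 0.4 -0.0335 0.0045 0.01 2.5; 0.4 -0.0335 0.006 0.01 2.5; 0.4 -0.033 0.0075 0.01 2.5; 0.4 -0.033 0.0085 0.01 2",
)

```text
clock: 2.7
eef_pos: [0.4564, -0.2793, 0.1697]
eef_rot: [-2.898, -1.213, -0.0]
force: [0.6, 0.1, 0.1]
opening: 0.0596
finger_force: 0.0
```

```bash
python3 - <<'E'
from h import *
d=get_image("wrist");d=get_image("wrist"); cv2.imwrite("pics/w2.png",d["img"][:,:,::-1]); np.savez("pics/w2.npz",**d)
for b in blobs(d,.011,100): print(*b)
print(env.observe()["qvel"].round(3))
E
```

```text
[359.9 136.4] 1514 [ 0.5604 -0.337 ] 116.3 [46. 51.] [48. 53.] 44.7
[271.1 234.4] 1400 [ 0.4146 -0.3529] -136.0 [44. 50.] [49. 44.] 44.7
[-0.058 -0.013 -0.071 -0.032 -0.027  0.022 -0.034]
```

View pics/w1.png

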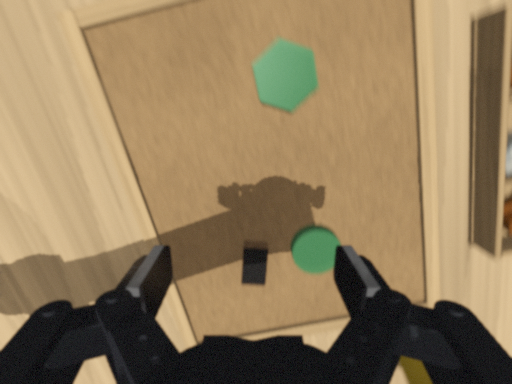

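View pics/w2.png

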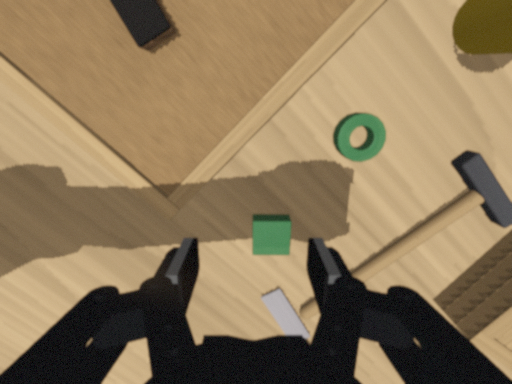

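The wrist views show the hexagon (286,76), the disc partly behind a finger (315,249), the square (271,234) and the ring (360,136). I'll measure the square's top face.

```bash
cat >> h.py <<'E'
def top(d,near,ztop,zmid,dark=.85):
    "bright top face of the green blob nearest to pixel/world guess 'near' (world xy)"
    m=green(d);n,l,s,c=cv2.connectedComponentsWithStats(m)
    u=proj(d,[*near,zmid]);k=1+np.argmin([np.hypot(*(c[i]-u)) if s[i,4]>60 else 1e9 for i in range(1,n)])
    g=cv2.medianBlur(d["img"],3)[:,:,1].astype(float);ins=l==k;ref=np.percentile(g[ins],70)
    mm=(ins&(g>dark*ref)).astype(np.uint8);mm=cv2.morphologyEx(mm,cv2.MORPH_OPEN,np.ones((3,3)))
    cs,_=cv2.findContours(mm,cv2.RETR_EXTERNAL,cv2.CHAIN_APPROX_NONE);q=max(cs,key=cv2.contourArea)[:,0]
    w=(onz(d,q,ztop)*1000).astype(np.float32);r=cv2.minAreaRect(w);cc,rr=cv2.minEnclosingCircle(w)
    M=cv2.moments(w.reshape(-1,1,2))
    return dict(rect=np.round(r[0],1),size=np.round(r[1],1),ang=round(r[2],1),cen=np.round([M['m10']/M['m00'],M['m01']/M['m00']],1),R=round(rr,1),px=u.round())
E
python3 - <<'E'
from plan import *
d=dict(np.load("pics/w2.npz"));print(top(d,(.414,-.352),.022,.011))
print(top(d,(.559,-.336),.022,.011))
d=dict(np.load("pics/w1.npz"));print(top(d,(.582,.131),.028,.017));print(top(d,(.582,-.104),.028,.017))
plan([(.4,.412,-.352,.06,-46,1),(.4,.412,-.352,.004,-46,4)])
E
```

```text
{'rect': array([ 415.4, -351.6]), 'size': array([39.6, 42.2]), 'ang': 44.7, 'cen': array([ 415.2, -351.2]), 'R': 28.1, 'px': array([270., 234.])}
{'rect': array([ 558.9, -334.7]), 'size': array([46.4, 46.7]), 'ang': 64.2, 'cen': array([ 558.8, -334.8]), 'R': 23.7, 'px': array([358., 137.])}
{'rect': array([582.8, 128.9]), 'size': array([75.8, 63.1]), 'ang': 30.2, 'cen': array([582.8, 128.9]), 'R': 37.9, 'px': array([284.,  76.])}
{'rect': array([ 577.8, -101.6]), 'size': array([64.3, 60.2]), 'ang': 69.4, 'cen': array([ 578.8, -102.1]), 'R': 33.2, 'px': array([316., 248.])}
from [ 0.4524 -0.2834  0.1692] -45.1 open 0.0597 t 2.8
0.4 -0.0195 0.005 0.0275 0; 0.4 -0.019 0.005 0.027 0.5; 0.4 -0.019 0.005 0.0275 0; 0.4 -0.0195 0.0055 0.027 0.5; 0.4 0 -0 0.014 0; 0.4 0 -0 0.014 0; 0.4 0 -0 0.014 0; 0.4 0 -0 0.014 0; 0.4 0 0 0 0; 0.4 0 0 0 0
```

```bash
python3 - <<'E'
from plan import *
plan([(.5,.4145,-.352,.06,-45,1),(.5,.4145,-.352,.004,-45,5)])
E
```

```text
from [ 0.4524 -0.2834  0.1692] -45.1 open 0.0597 t 2.8
0.5 -0.019 0.0055 0.0275 0; 0.5 -0.019 0.0055 0.027 0; 0.5 -0.0185 0.0055 0.0275 0; 0.5 -0.019 0.0055 0.027 0; 0.5 0 -0 0.011 0; 0.5 0 -0 0.0115 0; 0.5 0 -0 0.011 0; 0.5 0 -0 0.0115 0; 0.5 0 -0 0.011 0; 0.5 0 0 0 0
```

Call:
move_arm(
  commands="0.5 -0.019 0.0055 0.027 0; 0.5 -0.019 0.0055 0.027 0; 0.5 -0.0185 0.0055 0.027 0; 0.5 -0.019 0.0055 0.027 0; 0.5 0 0 0 0; 0.5 0 0 0 0; 0.5 0 0 0 0; 0.5 0 0 0 0; 0.5 0 0 0 0; 0.5 0 0 0 0",
)

```text
clock: 3.63
eef_pos: [0.4213, -0.3471, 0.0633]
eef_rot: [2.895, 1.217, 0.003]
force: [0.0, -0.7, 0.2]
opening: 0.0639
finger_force: 0.0
```

```bash
python3 - <<'E'
from plan import *
d=get_image("wrist"); cv2.imwrite("pics/w3.png",d["img"][:,:,::-1])
print(top(d,(.4145,-.352),.022,.011)); print(env.observe()["qvel"].round(3))
plan([(.5,.4145,-.352,.004,-45,6)])
E
```

```text
{'rect': array([ 415., -352.]), 'size': array([42.7, 42.8]), 'ang': 43.7, 'cen': array([ 414.9, -351.8]), 'R': 29.1, 'px': array([250., 222.])}
[ 0.008  0.006  0.001  0.003 -0.001 -0.001  0.002]
from [ 0.421  -0.3472  0.0631] -44.41 open 0.0642 t 3.68
0.5 -0.0015 -0 0.01 0; 0.5 -0.0015 -0.0005 0.01 0; 0.5 -0.001 -0 0.01 0; 0.5 -0.0015 -0.0005 0.0095 0; 0.5 -0.001 -0 0.01 0.5; 0.5 -0.0015 -0.0005 0.0095 0; 0.5 0 0 0 0; 0.5 0 0 0 0; 0.5 0 0 0 0; 0.5 0 0 0 0
```

View pics/w3.png

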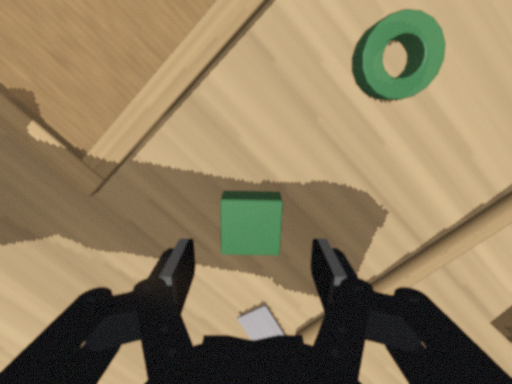

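The square, at px (251,222), sits between the fingers, at (0.415,-0.352). Descending and gripping.

Call:
move_arm(
  commands="0.5 -0.0015 0 0.01 0.5; 0.5 -0.0015 -0.0005 0.01 0.5; 0.5 -0.001 0 0.01 0.5; 0.5 -0.0015 -0.0005 0.0095 0; 0.5 -0.001 0 0.01 0; 0.5 -0.0015 -0.0005 0.0095 0; 0.5 0 0 0 0; 0.5 0 0 0 0; 0.5 0 0 0 0; -0.2 0 0 0 0",
)

```text
clock: 4.52
eef_pos: [0.4136, -0.3526, 0.0037]
eef_rot: [2.912, 1.176, 0.001]
force: [-0.5, -0.3, -0.7]
opening: 0.0534
finger_force: 0.0
```

Call:
move_arm(
  commands="-0.2 0 0 0 0; -0.2 0 0 0 0; -0.2 0 0 0 0; -0.2 0 0 0 0; -0.2 0 0 -0.012 0; -0.2 0 0 -0.022 0; -0.2 0 0 -0.025 0; -0.2 0 0 -0.025 0; -0.2 0 0 0 0; -0.2 0 0 0 0",
)

```text
clock: 5.35
eef_pos: [0.4138, -0.3525, 0.0887]
eef_rot: [2.911, 1.177, 0.003]
force: [-0.0, 0.5, -1.1]
opening: 0.0428
finger_force: 41.4
```

```bash
python3 - <<'E'
from plan import *
plan([(-.2,.5,-.16,.11,-20,1),(-.2,.56,-.02,.11,0,1)],vmax=.025,wmax=5)
E
```

```text
from [ 0.4138 -0.3525  0.0887] -45.98 open 0.0428 t 5.35
-0.2 0.0215 -0.0085 -0.0025 -3; -0.2 0.022 -0.0075 -0.0025 -3; -0.2 0.0225 -0.0065 -0.0025 -3; -0.2 0.023 -0.005 -0.0025 -3; -0.2 0.023 -0.004 -0.0025 -3; -0.2 0.0235 -0.003 -0.002 -2.5; -0.2 0.0235 -0.002 -0.0025 -3; -0.2 0.0235 -0.0005 -0.002 -2.5; -0.2 0.0235 0.0005 -0.0025 -3; -0.2 0.0215 0.001 0 -3
-0.2 0.0215 0.0025 0 -3; -0.2 0.0215 0.0035 0 -3; -0.2 0.0215 0.0045 0 -2.5; -0.2 0.021 0.0055 0 -3; -0.2 0.0205 0.0065 0 -2.5; -0.2 0.0205 0.008 0 -3; -0.2 0 0 0 0; -0.2 0 0 0 0; -0.2 0 0 0 0; -0.2 0 0 0 0
```

Call:
move_arm(
  commands="-0.2 0.0215 -0.0085 -0.0025 -3; -0.2 0.022 -0.0075 -0.0025 -3; -0.2 0.0225 -0.0065 -0.0025 -3; -0.2 0.023 -0.005 -0.0025 -3; -0.2 0.023 -0.004 -0.0025 -3; -0.2 0.0235 -0.003 -0.002 -2.5; -0.2 0.0235 -0.002 -0.0025 -3; -0.2 0.0235 -0.0005 -0.002 -2.5; -0.2 0.0235 0.0005 -0.0025 -3; -0.2 0.0215 0.001 0 -3",
)

```text
clock: 6.18
eef_pos: [0.5074, -0.138, 0.1079]
eef_rot: [-2.521, -1.872, 0.002]
force: [0.3, -0.8, -0.4]
opening: 0.0431
finger_force: 41.3
```

Call:
move_arm(
  commands="-0.2 0.0215 0.0025 0 -3; -0.2 0.0215 0.0035 0 -3; -0.2 0.0215 0.0045 0 -2.5; -0.2 0.021 0.0055 0 -3; -0.2 0.0205 0.0065 0 -2.5; -0.2 0.0205 0.008 0 -3; -0.2 0 0 0 0; -0.2 0 0 0 0; -0.2 0 0 0 0; -0.2 0 0 0 0",
)

```text
clock: 7.02
eef_pos: [0.5593, -0.021, 0.1087]
eef_rot: [2.223, 2.22, -0.001]
force: [-0.7, -0.5, -0.8]
opening: 0.0432
finger_force: 41.3
```

```bash
python3 - <<'E'
from plan import *
d=get_image("wrist"); cv2.imwrite("pics/w4.png",d["img"][:,:,::-1]);np.savez("pics/w4.npz",**d)
print(top(d,(.582,.130),.028,.017));print(top(d,(.581,-.103),.028,.017))
for b in blobs(d,.017,100): print(*b)
t=get_image("top");np.savez("pics/top4.npz",**t);cv2.imwrite("pics/top4.png",t["img"][:,:,::-1])
for b in blobs(t,.017,40): print("T",*b)
s=get_image("side");np.savez("pics/side4.npz",**s);cv2.imwrite("pics/side4.png",s["img"][:,:,::-1])
for b in blobs(s,.017,40): print("S",*b)
print(pose(env.observe()))
E
```

```text
{'rect': array([583.7, 109. ]), 'size': array([28.9, 63.8]), 'ang': 89.9, 'cen': array([583.7, 112.6]), 'R': 32.2, 'px': array([284.,  -5.])}
{'rect': array([561.4, -88.9]), 'size': array([80.2, 90.8]), 'ang': 0.5, 'cen': array([561.1, -85.4]), 'R': 57.2, 'px': array([275., 275.])}
[284.3  19.4] 3514 [0.5829 0.1143] -177.2 [28. 61.] [33. 71.] 89.9
[254.1 255.7] 8110 [ 0.5608 -0.0829] 104.5 [ 81. 103.] [ 89. 109.] 0.0
T [231.5 170. ] 319 [0.5786 0.1331] 46.8 [62. 64.] [74. 65.] 89.1
T [301.5 169.2] 164 [ 0.5772 -0.1149] 172.7 [34. 61.] [35. 65.] 88.0
T [363.7 174.2] 95 [ 0.5557 -0.3343] 133.2 [43. 48.] [40. 47.] 43.2
T [181.3 183.2] 51 [0.5338 0.31  ] 49.4 [24. 26.] [25. 25.] 0.5
T [167.2 222.3] 163 [0.3968 0.3576] 144.5 [23. 85.] [23. 85.] 53.5
T [ 16.4 319.2] 4092 [0.0837 0.8541] -177.5 [114. 404.] [398. 129.] 0.6
S [ 75.1 108.4] 823 [0.1622 0.8595] 94.6 [119. 161.] [120. 165.] 2.1
S [ 28.2 126.8] 1650 [-0.019   0.8567] -172.1 [159. 217.] [233. 161.] 0.4
S [232.8 154.2] 44 [0.5356 0.3017] 70.9 [24. 31.] [30. 25.] 57.8
S [191.6 161.2] 176 [0.3997 0.3538] 141.5 [34. 86.] [33. 86.] 55.5
S [270.6 178.1] 292 [0.581  0.1346] 51.3 [58. 76.] [81. 68.] 55.6
S [297.2 190.5] 166 [0.6218 0.0408] -135.2 [38. 61.] [72. 42.] 58.2
S [314.7 225. ] 375 [ 0.5825 -0.1001] 49.5 [59. 70.] [77. 65.] 52.3
S [361.2 286.6] 185 [ 0.5581 -0.338 ] -145.8 [43. 50.] [51. 44.] 47.1
(array([ 0.55934647, -0.02092808,  0.108847  ]), np.float64(-0.08070158047219511))
```

View pics/w4.png

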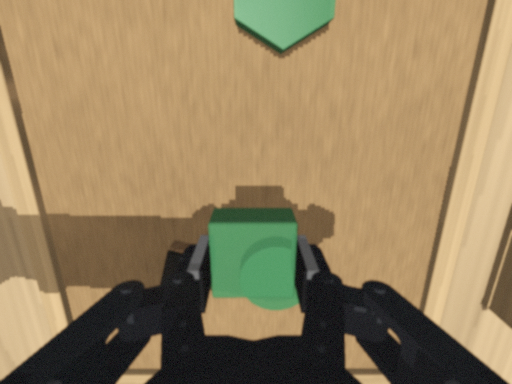

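w4 shows the held square (253,252) aligned with the image axes, and the hexagon with a corner pointing towards −y at (282,50). I'll measure the corner and flats, then go above the middle.

```bash
python3 - <<'E'
from plan import *
d=dict(np.load("pics/w4.npz"))
# bottom corner on top face ~ (282,46); flats at row 10
print("corner top",onz(d,[(281.5,47)],.028)*1000,"flats",onz(d,[(235,10),(335,10)],.028)*1000)
# board corners check in top view: rim brightness profile along rows/cols
t=dict(np.load("pics/top0.npz"));g=cv2.cvtColor(t["img"],cv2.COLOR_RGB2HSV)[:,:,1].astype(int)
for nm,pts,ax in (("y",[(x,140) for x in range(190,350)],1),("x",[(260,y) for y in range(115,245)],0)):
    v=np.array([g[p[1],p[0]] for p in pts]);w=onz(t,pts,.010);e=np.abs(np.diff(v));i=np.argsort(e)[-8:]
    print(nm,[(round(float(w[k,ax]),4),int(v[k+1]-v[k])) for k in sorted(i)])
plan([(-.2,.56,.05,.12,0,1)],vmax=.02)
E
```

```text
corner top [[580.34961349  94.54695308]] flats [[547.5640615  117.61233577]
 [616.58634257 117.45503949]]
y [(0.2564, 7), (0.2348, 6), (0.1809, -5), (0.1773, 7), (-0.0997, -7), (-0.1033, 6), (-0.2151, 7), (-0.2331, -6)]
x [(0.7336, 7), (0.7299, 9), (0.7074, 6), (0.7037, -5), (0.6628, -7), (0.3897, 6), (0.3828, 5), (0.3412, -5)]
from [ 0.5593 -0.0209  0.1088] -0.08 open 0.0429 t 7.17
-0.2 0.0175 0 -0.003 0; -0.2 0.018 0 -0.0025 0; -0.2 0.0175 0.0005 -0.003 0; -0.2 0.018 0 -0.0025 0; -0.2 0 0 0 0; -0.2 0 0 0 0; -0.2 0 0 0 0; -0.2 0 0 0 0; -0.2 0 0 0 0; -0.2 0 0 0 0
```

```bash
python3 - <<'E'
from plan import *
t=dict(np.load("pics/top0.npz"))
print((onz(t,np.array([(312,201),(528,195),(309,371),(536,369),(318,202),(522,202),(316,361),(527,359)])*.64-.18,.015)*1000).round())
i=t["img"][115:250,185:355,::-1];cv2.imwrite("pics/crop2.png",cv2.resize(i,(755,600),interpolation=cv2.INTER_CUBIC))
print([proj(t,[x,y,.015]).round(1)-[185,115] for x in(.365,.735) for y in (.235,-.235)])
E
```

```text
[[ 734.  247.]
 [ 740. -252.]
 [ 344.  252.]
 [ 339. -249.]
 [ 731.  233.]
 [ 724. -237.]
 [ 365.  237.]
 [ 362. -231.]]
[array([ 17.6, 116. ]), array([153.3, 113.7]), array([17.8, 13.1]), array([148.1,  11.1])]
```

View pics/crop2.png

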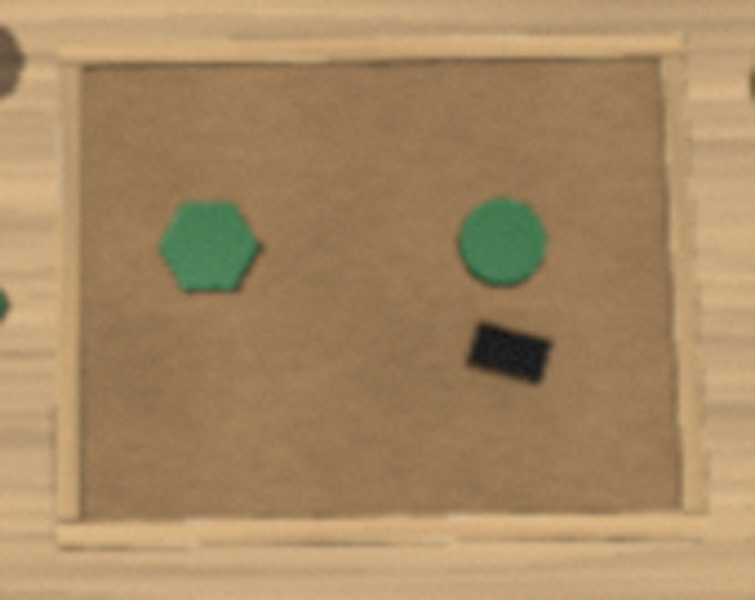

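Call:
move_arm(
  commands="-0.2 0.018 0 -0.003 0; -0.2 0.018 0 -0.003 0; -0.2 0.018 0 -0.003 0; -0.2 0.017 0 -0.003 0; -0.2 0 0 0 0; -0.2 0 0 0 0; -0.2 0 0 0 0; -0.2 0 0 0 0; -0.2 0 0 0 0; -0.2 0 0 0 0",
)

```text
clock: 8.0
eef_pos: [0.5595, 0.0499, 0.1207]
eef_rot: [2.223, 2.22, -0.001]
force: [1.1, 0.1, -1.1]
opening: 0.0429
finger_force: 41.3
```

```bash
python3 - <<'E'
from plan import *
d=get_image("wrist"); cv2.imwrite("pics/w5.png",d["img"][:,:,::-1]);np.savez("pics/w5.npz",**d)
for b in blobs(d,.017,100): print(*b)
print(top(d,(.582,.131),.028,.017));print(top(d,(.579,-.102),.028,.017));print(pose(env.observe()))
E
```

```text
[281.2  94.2] 6464 [0.5836 0.1334] -135.2 [61. 66.] [72. 77.] 60.2
[257.1 268.3] 9973 [ 0.5644 -0.0348] 103.1 [ 82. 151.] [ 94. 162.] 7.0
{'rect': array([583.8, 131.8]), 'size': array([68.7, 71.5]), 'ang': 60.1, 'cen': array([582.6, 131.9]), 'R': 38.8, 'px': array([279.,  98.])}
{'rect': array([559.2, -18.1]), 'size': array([79.1, 80.1]), 'ang': 89.9, 'cen': array([559.2, -17.8]), 'R': 55.3, 'px': array([271., 323.])}
(array([0.55952281, 0.05012612, 0.12069789]), np.float64(-0.07616399513989652))
```

View pics/w5.png

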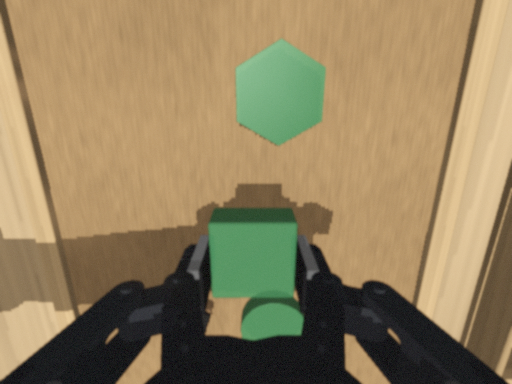

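w5 gives the hexagon at px (281,94), world (0.582,0.132). With the top view that puts the hexagon at ≈(0.581,0.132) and the disc at ≈(0.581,-0.102), so the middle is (0.581,0.015). Placing the square.

Call:
move_arm(
  commands="-0.2 -0.012 0.007 0.01 0; -0.2 -0.012 0.007 0.01 0; -0.2 -0.012 0.0075 0.01 0; -0.2 0 0 0.02 0; -0.2 0 0 0.015 0; -0.2 0 0 0.015 0; -0.2 0 0 0.01 0; -0.2 0 0 0.005 0; -0.2 0 0 0 0; -0.2 0 0 0 0",
)

```text
clock: 8.88
eef_pos: [0.5814, 0.0149, 0.0261]
eef_rot: [2.221, 2.221, 0.001]
force: [1.4, -0.1, -1.4]
opening: 0.0433
finger_force: 41.4
```

```bash
python3 - <<'E'
from plan import *
plan([(-.2,.581,.014,.0105,0,3)])
E
```

```text
from [0.5814 0.0149 0.0261] -0.01 open 0.0433 t 8.88
-0.2 -0.0005 -0 0.005 0; -0.2 -0 -0 0.0055 0; -0.2 -0.0005 -0.0005 0.005 0; -0.2 0 0 0 0; -0.2 0 0 0 0; -0.2 0 0 0 0; -0.2 0 0 0 0; -0.2 0 0 0 0; -0.2 0 0 0 0; -0.2 0 0 0 0
```

Call:
move_arm(
  commands="-0.2 -0.0005 0 0.005 0; -0.2 0 0 0.0055 0; -0.2 -0.0005 0 0.005 0; -0.2 0 0 0 0; -0.2 0 0 0 0; 0.3 0 0 0 0; 0.3 0 0 0 0; 0.3 0 0 0 0; 0.3 0 0 -0.01 0; 0.3 0 0 -0.02 0",
)

```text
clock: 9.72
eef_pos: [0.5793, 0.0139, 0.0392]
eef_rot: [-2.219, -2.219, 0.006]
force: [-0.1, 0.1, -0.2]
opening: 0.0552
finger_force: 0.0
```

```bash
python3 - <<'E'
from plan import *
plan([(.1,.581,.016,.13,0,1),(.1,.545,.24,.17,40,1)],vmax=.036)
E
```

```text
from [0.5793 0.0139 0.0392] 0.0 open 0.0552 t 9.72
0.1 0.0005 0.0005 -0.0305 0; 0.1 0.001 0.0005 -0.03 0; 0.1 0.0005 0.0005 -0.0305 0; 0.1 0.032 -0.005 -0.0055 -5.5; 0.1 0.0325 -0.002 -0.0055 -5.5; 0.1 0.0325 0.001 -0.006 -6; 0.1 0.032 0.0045 -0.0055 -5.5; 0.1 0.0315 0.0075 -0.006 -6; 0.1 0.0305 0.0105 -0.0055 -5.5; 0.1 0.0295 0.014 -0.006 -6
```

Call:
move_arm(
  commands="0.3 0 0 -0.03 0; 0.1 0 0.0005 -0.03 0; 0.1 0.0005 0.0005 -0.0305 0; 0.1 0.032 -0.005 -0.0055 -5.5; 0.1 0.0325 -0.002 -0.0055 -5.5; 0.1 0.0325 0.001 -0.006 -6; 0.1 0.032 0.0045 -0.0055 -5.5; 0.1 0.0315 0.0075 -0.006 -6; 0.1 0.0305 0.0105 -0.0055 -5.5; 0.1 0.0295 0.014 -0.006 -6",
)

```text
clock: 10.55
eef_pos: [0.5458, 0.2399, 0.1721]
eef_rot: [1.321, 2.85, 0.001]
force: [0.4, -1.3, -0.2]
opening: 0.0471
finger_force: 0.0
```

Call:
move_arm(
  commands="0.1 0 0 0 0; 0.1 0 0 0 0; 0.1 0 0 0 0; 0.1 0 0 0 0; 0.1 0 0 0 0; 0.1 0 0 0 0; 0.1 0 0 0 0; 0.1 0 0 0 0; 0.1 0 0 0 0; 0.1 0 0 0 0",
)

```text
clock: 11.38
eef_pos: [0.5464, 0.2386, 0.1708]
eef_rot: [-1.328, -2.847, 0.0]
force: [0.0, 0.4, 0.5]
opening: 0.0469
finger_force: 0.0
```

```bash
python3 - <<'E'
from plan import *
d=get_image("wrist"); cv2.imwrite("pics/w6.png",d["img"][:,:,::-1]);np.savez("pics/w6.npz",**d)
for b in blobs(d,.009,100): print(*b)
print(top(d,(.535,.310),.015,.009))
for n in("top","side"):
  t=get_image(n);np.savez(f"pics/{n}6.npz",**t)
  for b in blobs(t,.017,40): print(n,*b)
plan([(.1,.5345,.309,.06,40,1)])
E
```

```text
[222.2  14.7] 722 [0.4243 0.3397] 160.8 [21. 27.] [23. 28.] 53.4
[291.9 118.6] 721 [0.5391 0.3117] -143.7 [27. 28.] [32. 30.] 39.9
[226.3 259.8] 2103 [0.5914 0.134 ] 128.3 [48. 79.] [56. 86.] 39.7
[129.4 372.3] 522 [ 0.5989 -0.1015] 94.6 [27. 56.] [32. 69.] 1.8
{'rect': array([538.8, 312.4]), 'size': array([28.9, 28.2]), 'ang': 14.2, 'cen': array([538.9, 312.2]), 'R': 15.2, 'px': array([288., 117.])}
top [231.2 170.1] 334 [0.5781 0.1343] 82.1 [64. 65.] [74. 69.] 89.1
top [297.7 168.9] 281 [ 0.5787 -0.1013] 159.0 [57. 61.] [64. 65.] 89.1
top [265.2 169.5] 143 [0.5784 0.0139] -139.5 [41. 44.] [43. 40.] 89.1
top [363.8 174.3] 94 [ 0.5555 -0.3346] 139.2 [43. 48.] [43. 44.] 86.6
top [167.2 222.3] 160 [0.3969 0.3575] 144.6 [22. 86.] [23. 85.] 54.9
top [ 16.4 319.2] 4085 [0.0837 0.8541] -177.5 [114. 404.] [398. 129.] 0.6
side [ 70.7 108.6] 607 [0.1475 0.8679] 78.0 [ 90. 162.] [160. 112.] 89.4
side [ 28.1 126.8] 1645 [-0.0193  0.8568] -171.9 [159. 216.] [231. 161.] 0.0
side [232.7 154.2] 45 [0.5353 0.3018] 70.6 [25. 31.] [30. 25.] 57.8
side [191.6 161.2] 176 [0.3996 0.3538] 141.6 [34. 86.] [33. 86.] 55.5
side [271.2 178.2] 334 [0.5825 0.1332] 56.9 [65. 74.] [81. 74.] 55.6
side [292.4 200.8] 170 [0.5831 0.0152] 59.9 [44. 50.] [47. 49.] 1.9
side [315.  225.2] 351 [ 0.583  -0.1013] 50.7 [58. 68.] [76. 62.] 52.2
side [361.2 286.6] 184 [ 0.5581 -0.3379] -146.8 [43. 50.] [51. 44.] 48.4
from [0.5463 0.2387 0.1708] 40.0 open 0.0473 t 11.53
0.1 0.0155 0.009 0.0275 0; 0.1 0.0155 0.009 0.028 0; 0.1 0.015 0.009 0.0275 0; 0.1 0.0155 0.009 0.028 0; 0.1 0 0 0 0; 0.1 0 0 0 0; 0.1 0 0 0 0; 0.1 0 0 0 0; 0.1 0 0 0 0; 0.1 0 0 0 0
```

View pics/w6.png

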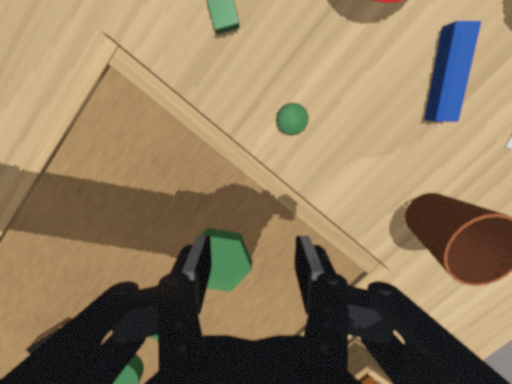

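w6 shows the nugget at (292,119), world ≈(0.537,0.310). The square is placed in line: its y differs from the hexagon–disc mid by −2 mm in the top view and −1 mm in the side view. Hovering over the nugget for a close look.

Call:
move_arm(
  commands="0.2 0.0150 0.0105 0.028 0; 0.2 0.0150 0.0105 0.028 0; 0.2 0.0150 0.0105 0.028 0; 0.2 0.0155 0.0105 0.028 0; 0.2 0 0 0 0; 0.2 0 0 0 0; 0.2 0 0 0 0; 0.2 0 0 0 0; 0.2 0 0 0 0; 0.2 0 0 0 0",
)

```text
clock: 12.37
eef_pos: [0.5408, 0.3114, 0.0603]
eef_rot: [1.329, 2.845, 0.003]
force: [-0.2, 0.9, 0.9]
opening: 0.051
finger_force: 0.0
```

```bash
python3 - <<'E'
from plan import *
d=get_image("wrist"); cv2.imwrite("pics/w7.png",d["img"][:,:,::-1]);np.savez("pics/w7.npz",**d)
for b in blobs(d,.009,300): print(*b)
print(top(d,(.538,.311),.013,.009,.5))
plan([(.2,.537,.31,.002,40,1)])
E
```

```text
[129.7  44.6] 4362 [0.4108 0.3485] 146.5 [28. 53.] [29. 57.] 53.7
[250.9 210.4] 1486 [0.539  0.3118] 132.0 [28. 30.] [31. 34.] 39.8
[138.7 367. ] 1136 [0.5587 0.1278] 92.8 [26. 50.] [61. 30.] 85.4
{'rect': array([538., 313.]), 'size': array([30.8, 32.9]), 'ang': 39.8, 'cen': array([538.2, 312.8]), 'R': 16.9, 'px': array([249., 210.])}
from [0.5404 0.3116 0.06  ] 39.93 open 0.0511 t 12.42
0.2 0.0005 -0.002 0.029 0; 0.2 0.0005 -0.0015 0.029 0; 0.2 0 0 0 0; 0.2 0 0 0 0; 0.2 0 0 0 0; 0.2 0 0 0 0; 0.2 0 0 0 0; 0.2 0 0 0 0; 0.2 0 0 0 0; 0.2 0 0 0 0
```

View pics/w7.png

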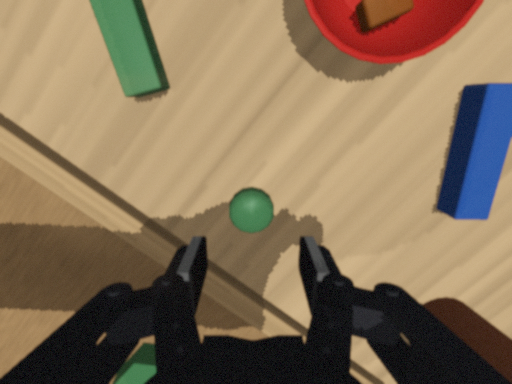

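The nugget at (251,210) is centred between the fingers. Descending and gripping.

Call:
move_arm(
  commands="0.2 0.001 -0.0005 0.012 0; 0.2 0.0005 -0.0005 0.012 0; 0.2 0 0 0.012 0; 0.2 0 0 0.012 0; 0.2 0 0 0.01 0; 0.2 0 0 0 0; 0.2 0 0 0 0; 0.2 0 0 0 0; 0.2 0 0 0 0; -0.5 0 0 0 0",
  grip_force=30,
)

```text
clock: 13.25
eef_pos: [0.5382, 0.3128, 0.0013]
eef_rot: [1.328, 2.847, 0.001]
force: [0.9, -0.2, -0.3]
opening: 0.0403
finger_force: 0.0
```

Call:
move_arm(
  commands="-0.5 0 0 0 0; -0.5 0 0 0 0; -0.5 0 0 0 0; -0.5 0 0 0 0; -0.5 0 0 0 0; -0.5 0 0 -0.01 0; -0.5 0 0 -0.02 0; -0.5 0 0 -0.03 0; -0.5 0 0 -0.03 0; -0.5 0 0 0 0",
)

```text
clock: 14.08
eef_pos: [0.5415, 0.3144, 0.0971]
eef_rot: [1.326, 2.842, 0.015]
force: [-0.1, 0.6, 0.3]
opening: 0.0318
finger_force: 29.9
```

```bash
python3 - <<'E'
from plan import *
d=get_image("wrist"); cv2.imwrite("pics/w8.png",d["img"][:,:,::-1]);np.savez("pics/w8.npz",**d)
for b in blobs(d,.1,300): print(*b)
plan([(-.5,.5795,.06,.125,0,1)],vmax=.028,wmax=5)
E
```

```text
[143.   46.5] 3668 [0.4387 0.3613] 145.4 [16. 40.] [17. 42.] 54.0
[252.4 253.7] 2940 [0.5435 0.3119] 130.3 [31. 34.] [37. 36.] 89.9
[154.8 359.8] 887 [0.5448 0.2114] 99.0 [12. 40.] [15. 47.] 3.6
from [0.5402 0.3138 0.0947] 39.99 open 0.0321 t 14.13
-0.5 -0.022 -0.0135 -0.003 4; -0.5 -0.023 -0.0115 -0.003 4; -0.5 -0.0235 -0.01 -0.003 4; -0.5 -0.024 -0.0085 -0.003 4; -0.5 -0.025 -0.0065 -0.003 4; -0.5 -0.025 -0.005 -0.003 4; -0.5 -0.0255 -0.0035 -0.003 4; -0.5 -0.0255 -0.0015 -0.003 4; -0.5 -0.026 0.0005 -0.003 4; -0.5 -0.0255 0.002 -0.0035 4
```

View pics/w8.png

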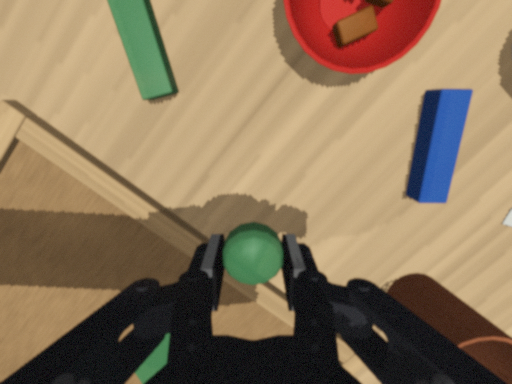

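The nugget is held dome up at px (252,254). Carrying it to the square.

Call:
move_arm(
  commands="-0.5 -0.022 -0.0135 -0.003 4; -0.5 -0.023 -0.0115 -0.003 4; -0.5 -0.0235 -0.01 -0.003 4; -0.5 -0.024 -0.0085 -0.003 4; -0.5 -0.025 -0.0065 -0.003 4; -0.5 -0.025 -0.005 -0.003 4; -0.5 -0.0255 -0.0035 -0.003 4; -0.5 -0.0255 -0.0015 -0.003 4; -0.5 -0.026 0.0005 -0.003 4; -0.5 -0.0255 0.002 -0.0035 4",
)

```text
clock: 14.97
eef_pos: [0.5769, 0.0552, 0.1213]
eef_rot: [-2.231, -2.212, 0.001]
force: [1.0, -0.0, -0.4]
opening: 0.032
finger_force: 29.9
```

Call:
move_arm(
  commands="-0.5 -0.012 0 0.005 0; -0.5 -0.01 0 0.005 0; -0.5 0 0 0 0; -0.5 0 0 0 0; -0.5 0 0 0 0; -0.5 0 0 0 0; -0.5 0 0 0 0; -0.5 0 0 0 0; -0.5 0 0 0 0; -0.5 0 0 0 0",
)

```text
clock: 15.8
eef_pos: [0.5772, 0.0372, 0.1114]
eef_rot: [-2.221, -2.222, -0.0]
force: [0.9, -0.3, -0.5]
opening: 0.0321
finger_force: 29.9
```

```bash
python3 - <<'E'
from plan import *
d=get_image("wrist"); cv2.imwrite("pics/w9.png",d["img"][:,:,::-1]);np.savez("pics/w9.npz",**d)
for b in blobs(d,.017,300): print(*b)
plan([(-.5,.5795,.0145,.06,0,1)],vmax=.028,wmax=5)
E
```

```text
[260.8  78.6] 6908 [0.5838 0.1323] -145.6 [59. 66.] [76. 71.] 84.8
[254.5 238.1] 4713 [ 0.5791 -0.0073] 84.6 [51. 90.] [60. 96.] 2.0
[256.2 315.3] 2954 [ 0.581  -0.0959] -156.6 [61. 62.] [70. 69.] 2.3
from [0.5772 0.0371 0.1113] 0.02 open 0.0319 t 15.85
-0.5 -0.0075 0.001 0.017 0; -0.5 -0.0075 0.0005 0.017 0; -0.5 -0.0075 0.001 0.0175 0; -0.5 0 0 0 0; -0.5 0 0 0 0; -0.5 0 0 0 0; -0.5 0 0 0 0; -0.5 0 0 0 0; -0.5 0 0 0 0; -0.5 0 0 0 0
```

View pics/w9.png

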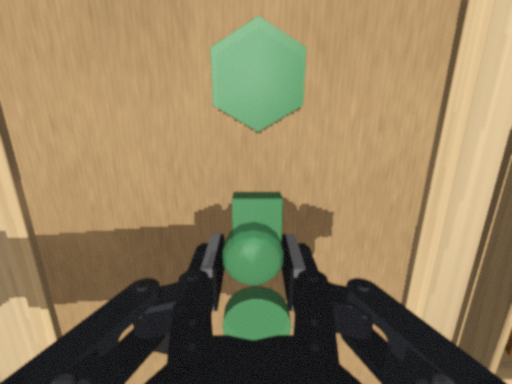

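w9: hexagon (261,78), square behind the nugget with its top face over columns 233–282, nugget (253,255). Computing the square's position.

```bash
python3 - <<'E'
from plan import *
d=dict(np.load("pics/w9.npz"))
for r in range(188,224,2): print(r,d["img"][r,240:276].mean(0).round())
g=d["img"][215].astype(int);m=green(d)[215];xs=np.nonzero(m)[0];print(xs.min(),xs.max())
print((onz(d,[(xs.min(),215),(xs.max()+1,215),(257,198)],.028)*1000).round(1))
E
```

```text
188 [183. 150. 106.]
190 [174. 143. 101.]
192 [101.  98.  65.]
194 [51. 79. 50.]
196 [49. 79. 50.]
198 [ 67. 115.  74.]
200 [ 90. 150. 100.]
202 [ 93. 155. 105.]
204 [ 93. 155. 105.]
206 [ 93. 155. 105.]
208 [ 92. 154. 104.]
210 [ 92. 155. 104.]
212 [ 92. 155. 104.]
214 [ 92. 154. 104.]
216 [ 91. 154. 103.]
218 [ 91. 153. 103.]
220 [ 90. 152. 102.]
222 [ 82. 142.  94.]
232 281
[[559.4  21.7]
 [603.   21.6]
 [581.1  37.3]]
```

Call:
move_arm(
  commands="-0.5 -0.011 0.0015 0 0; -0.5 -0.011 0.0015 0.01 0; -0.5 0 0 0.015 0; -0.5 0 0 0.015 0; -0.5 0 0 0.012 0; -0.5 0 0 0.008 0; -0.5 0 0 0 0; -0.5 0 0 0 0; -0.5 0 0 0 0; -0.5 0 0 0 0",
)

```text
clock: 16.68
eef_pos: [0.5808, 0.0149, 0.0521]
eef_rot: [2.221, 2.221, 0.002]
force: [-0.4, 0.3, -1.4]
opening: 0.0322
finger_force: 29.9
```

```bash
python3 - <<'E'
from plan import *
plan([(-.5,.5805,.015,.0295,0,1)],vmax=.007,wmax=5)
E
```

```text
from [0.5808 0.0149 0.0521] 0.01 open 0.0322 t 16.68
-0.5 0 -0 0.0055 0; -0.5 0 -0 0.0055 0; -0.5 0 -0 0.006 0; -0.5 0 -0.0005 0.0055 0; -0.5 0 0 0 0; -0.5 0 0 0 0; -0.5 0 0 0 0; -0.5 0 0 0 0; -0.5 0 0 0 0; -0.5 0 0 0 0
```

Call:
move_arm(
  commands="-0.5 0 0 0.0055 0; -0.5 0 0 0.0055 0; -0.5 0 0 0.006 0; -0.5 0 0 0.0053 0; -0.5 0 0 0 0; -0.5 0 0 0 0; 0 0 0 0 0; 0 0 0 0 0; 0 0 0 0 0; 0 0 0 -0.008 0",
)

```text
clock: 17.52
eef_pos: [0.5789, 0.0148, 0.0358]
eef_rot: [-2.22, -2.22, 0.004]
force: [-0.5, 0.2, -0.1]
opening: 0.0427
finger_force: 0.0
```

Call:
move_arm(
  commands="0 0 0 -0.02 0; 0 0 0 -0.03 0; 0 0 0 -0.03 0; 0 0 0 -0.02 0; 0 0 0 0 0; 0 0 0 0 0; 0 0 0 0 0; 0 0 0 0 0; 0 0 0 0 0; 0 0 0 0 0",
)

```text
clock: 18.35
eef_pos: [0.5795, 0.0148, 0.136]
eef_rot: [-2.221, -2.221, 0.003]
force: [0.3, 0.7, -0.0]
opening: 0.0429
finger_force: 0.0
```

```bash
python3 - <<'E'
from plan import *
for n in("top","side"):
  t=get_image(n);np.savez(f"pics/{n}10.npz",**t)
  for b in blobs(t,.017,40): print(n,*b)
  x0,y0=(proj(t,[.5805,.015,.03])-30).astype(int);c=t["img"][y0:y0+60,x0:x0+60,::-1];cv2.imwrite(f"pics/{n}10c.png",cv2.resize(c,(400,400),interpolation=cv2.INTER_CUBIC))
plan([(0,.5,.22,.17,30,1),(0,.43,.31,.12,54,1)],vmax=.033)
E
```

```text
top [297.3 168.8] 299 [ 0.579  -0.0998] 154.5 [59. 62.] [65. 69.] 44.0
top [231.6 170. ] 319 [0.5785 0.1329] -135.5 [62. 64.] [74. 65.] 89.1
top [363.8 174.3] 94 [ 0.5555 -0.3346] 139.2 [43. 48.] [43. 44.] 86.6
top [167.  222.4] 161 [0.3966 0.358 ] 144.7 [23. 85.] [23. 84.] 55.4
top [ 16.4 319.2] 4092 [0.0837 0.8541] -177.5 [114. 404.] [397. 129.] 0.0
side [ 75.1 108.4] 827 [0.1622 0.8593] 94.8 [120. 161.] [163. 122.] 89.6
side [ 28.1 126.8] 1648 [-0.0191  0.8567] -172.0 [159. 217.] [233. 161.] 0.4
side [191.6 161.2] 176 [0.3997 0.3538] 141.6 [34. 86.] [33. 86.] 55.5
side [271.8 178. ] 338 [0.5849 0.1327] -142.1 [65. 76.] [81. 74.] 55.6
side [292.5 200.8] 175 [0.5833 0.0151] 60.1 [45. 51.] [51. 47.] 88.3
side [314.8 224.8] 375 [ 0.5834 -0.0998] 46.7 [60. 70.] [77. 65.] 52.3
side [361.2 286.7] 186 [ 0.5579 -0.3381] -146.1 [43. 51.] [51. 44.] 48.4
from [0.5798 0.0148 0.1363] -0.01 open 0.0427 t 18.45
0 0.0295 -0.0115 -0.005 -4.5; 0 0.03 -0.009 -0.005 -4.5; 0 0.0305 -0.0065 -0.0045 -4; 0 0.031 -0.0045 -0.005 -4.5; 0 0.0315 -0.002 -0.0045 -4; 0 0.0315 0 -0.005 -4.5; 0 0.0315 0.0025 -0.0045 -4; 0 0.028 -0.004 0.0125 -6; 0 0.0285 -0.001 0.0125 -6; 0 0.0285 0.002 0.0125 -6
0 0.028 0.0055 0.0125 -6; 0 0 0 0 0; 0 0 0 0 0; 0 0 0 0 0; 0 0 0 0 0; 0 0 0 0 0; 0 0 0 0 0; 0 0 0 0 0; 0 0 0 0 0; 0 0 0 0 0
```

Next, the bar.

Call:
move_arm(
  commands="0 0.0295 -0.0115 -0.005 -4.5; 0 0.03 -0.009 -0.005 -4.5; 0 0.0305 -0.0065 -0.0045 -4; 0 0.031 -0.0045 -0.005 -4.5; 0 0.0315 -0.002 -0.0045 -4; 0 0.0315 0 -0.005 -4.5; 0 0.0315 0.0025 -0.0045 -4; 0 0.028 -0.004 0.0125 -6; 0 0.0285 -0.001 0.0125 -6; 0 0.0285 0.002 0.0125 -6",
)

```text
clock: 19.28
eef_pos: [0.4469, 0.2884, 0.1327]
eef_rot: [1.118, 2.936, 0.001]
force: [-0.5, -0.2, -0.1]
opening: 0.0427
finger_force: 0.0
```

Call:
move_arm(
  commands="0 0.028 0.0055 0.0125 -6; 0 0 0 0 0; 0 0 0 0 0; 0 0 0 0 0; 0 0 0 0 0; 0 0 0 0 0; 0 0 0 0 0; 0 0 0 0 0; 0 0 0 0 0; 0 0 0 0 0",
)

```text
clock: 20.12
eef_pos: [0.4307, 0.3099, 0.1206]
eef_rot: [0.971, 2.987, 0.0]
force: [0.2, 0.1, 0.5]
opening: 0.0427
finger_force: 0.0
```

```bash
python3 - <<'E'
from plan import *
d=get_image("wrist");np.savez("pics/w11.npz",**d)
for b in blobs(d,.011,300): print(*b)
r=top(d,(.398,.358),.022,.011,.8);print(r)
plan([(0,.399,.359,.06,54.5,1)],vmax=.025)
t=get_image("top")
for b in blobs(t,.017,40): print(*b)
E
```

```text
[277.8 128.9] 2808 [0.3998 0.3598] 143.9 [24. 89.] [24. 92.] 54.0
{'rect': array([400.3, 358.8]), 'size': array([22.3, 85.4]), 'ang': 54.0, 'cen': array([400.7, 358.5]), 'R': 43.4, 'px': array([275., 129.])}
from [0.4306 0.31   0.1206] 53.98 open 0.0425 t 20.17
0 0.0135 0.0055 0.015 0; 0 0.0135 0.005 0.015 0; 0 0.0135 0.0055 0.0155 -0.5; 0 0.014 0.005 0.015 0; 0 0 0 0 0; 0 0 0 0 0; 0 0 0 0 0; 0 0 0 0 0; 0 0 0 0 0; 0 0 0 0 0
[231.5 170. ] 319 [0.5785 0.1331] -140.9 [62. 63.] [74. 65.] 89.1
[297.7 168.9] 281 [ 0.5787 -0.1013] 159.0 [57. 61.] [64. 65.] 89.1
[265.3 169.5] 142 [0.5784 0.0137] -145.5 [41. 44.] [43. 40.] 89.1
[363.8 174.2] 93 [ 0.5557 -0.3348] 140.5 [43. 48.] [42. 44.] 42.3
[ 16.3 319.2] 4084 [0.0837 0.8542] -177.5 [114. 404.] [129. 397.] 89.9
```

Call:
move_arm(
  commands="0 0.0135 0.0055 0.015 0; 0 0.0135 0.0055 0.015 0; 0 0.0135 0.0055 0.015 0; 0 0.013 0.005 0.015 0; 0 0 0 0 0; 0 0 0 0 0; 0 0 0 0 0; 0 0 0 0 0; 0 0 0 0 0; 0 0 0 0 0",
  grip_force=40,
)

```text
clock: 21.05
eef_pos: [0.4007, 0.3585, 0.0613]
eef_rot: [0.973, 2.986, 0.002]
force: [-0.6, -0.0, -0.3]
opening: 0.0424
finger_force: 0.0
```

```bash
python3 - <<'E'
from plan import *
d=get_image("wrist");np.savez("pics/w12.npz",**d)
for b in blobs(d,.011,300): print(*b)
r=top(d,(.400,.359),.022,.011,.8);print(r)
plan([(0,.400,.359,.004,54,6)],vmax=.025)
E
```

```text
[252.4 209.8] 3921 [0.3997 0.3591] 143.8 [24. 95.] [25. 96.] 53.8
{'rect': array([399.5, 359.5]), 'size': array([23.2, 88.7]), 'ang': 54.0, 'cen': array([399.3, 359.5]), 'R': 45.5, 'px': array([252., 212.])}
from [0.4005 0.3586 0.0612] 53.94 open 0.0425 t 21.1
0 0 0 0.0095 0; 0 0 0 0.0095 0; 0 0 0 0.0095 0; 0 0 0 0.0095 0; 0 0.0005 0 0.0095 0; 0 0 0 0.0095 0; 0 0 0 0 0; 0 0 0 0 0; 0 0 0 0 0; 0 0 0 0 0
```

Call:
move_arm(
  commands="0 0.0005 0 0.0095 0; 0 0.0005 0 0.0095 0; 0 0 0 0.0095 0; 0 0 0 0.0095 0; 0 0 0 0.0095 0; 0 0 0 0.0095 0; 0 0 0 0 0; 0 0 0 0 0; 0 0 0 0 0; -0.7 0 0 0 0",
)

```text
clock: 21.93
eef_pos: [0.3994, 0.3598, 0.0039]
eef_rot: [0.971, 2.987, 0.002]
force: [-0.2, -0.8, 0.3]
opening: 0.0319
finger_force: 0.0
```

Call:
move_arm(
  commands="-0.7 0 0 0 0; -0.7 0 0 0 0; -0.7 0 0 0 0; -0.7 0 0 0 0; -0.7 0 0 0 0; -0.7 0 0 -0.01 0; -0.7 0 0 -0.02 0; -0.7 0 0 -0.03 0; -0.7 0 0 -0.03 0; -0.7 0 0 0 0",
)

```text
clock: 22.77
eef_pos: [0.4016, 0.3619, 0.0989]
eef_rot: [0.97, 2.984, 0.014]
force: [1.3, 0.1, -1.5]
opening: 0.0233
finger_force: 39.5
```

```bash
python3 - <<'E'
from plan import *
plan([(-.7,.52,.2,.16,25,1),(-.7,.64,-.05,.14,0,1)],vmax=.028,wmax=5)
E
```

```text
from [0.4016 0.3619 0.0989] 53.98 open 0.0233 t 22.77
-0.7 -0.024 -0.0075 -0.0075 3.5; -0.7 -0.0245 -0.006 -0.0075 3.5; -0.7 -0.0245 -0.005 -0.0075 3.5; -0.7 -0.025 -0.003 -0.0075 3.5; -0.7 -0.025 -0.0015 -0.008 3.5; -0.7 -0.025 -0.0005 -0.0075 4; -0.7 -0.025 0.0015 -0.008 3.5; -0.7 -0.0245 0.003 -0.0075 4; -0.7 -0.0275 0.0005 0.002 2.5; -0.7 -0.0275 0.0015 0.002 2.5
-0.7 -0.0275 0.0025 0.002 2.5; -0.7 -0.0275 0.004 0.002 2.5; -0.7 -0.0275 0.005 0.002 2.5; -0.7 -0.027 0.0065 0.002 2.5; -0.7 -0.027 0.0075 0.002 2.5; -0.7 -0.0265 0.0085 0.002 2.5; -0.7 -0.026 0.01 0.002 2.5; -0.7 -0.0255 0.011 0.002 2.5; -0.7 0 0 0 0; -0.7 0 0 0 0
```

Call:
move_arm(
  commands="-0.7 -0.024 -0.0075 -0.0075 3.5; -0.7 -0.0245 -0.006 -0.0075 3.5; -0.7 -0.0245 -0.005 -0.0075 3.5; -0.7 -0.025 -0.003 -0.0075 3.5; -0.7 -0.025 -0.0015 -0.008 3.5; -0.7 -0.025 -0.0005 -0.0075 4; -0.7 -0.025 0.0015 -0.008 3.5; -0.7 -0.0245 0.003 -0.0075 4; -0.7 -0.0275 0.0005 0.002 2.5; -0.7 -0.0275 0.0015 0.002 2.5",
)

```text
clock: 23.6
eef_pos: [0.5416, 0.1474, 0.1507]
eef_rot: [-1.804, -2.572, -0.001]
force: [-0.3, 0.6, -2.0]
opening: 0.023
finger_force: 39.5
```

Call:
move_arm(
  commands="-0.7 -0.0275 0.0025 0.002 2.5; -0.7 -0.0275 0.004 0.002 2.5; -0.7 -0.0275 0.005 0.002 2.5; -0.7 -0.027 0.0065 0.002 2.5; -0.7 -0.027 0.0075 0.002 2.5; -0.7 -0.0265 0.0085 0.002 2.5; -0.7 -0.026 0.01 0.002 2.5; -0.7 -0.0255 0.011 0.002 2.5; -0.7 0 0 0 0; -0.7 0 0 0 0",
)

```text
clock: 24.43
eef_pos: [0.637, -0.0548, 0.1337]
eef_rot: [-2.225, -2.217, 0.003]
force: [0.2, 1.1, -2.6]
opening: 0.0232
finger_force: 39.6
```

```bash
python3 - <<'E'
from plan import *
d=get_image("wrist");np.savez("pics/w13.npz",**d);cv2.imwrite("pics/w13.png",d["img"][:,:,::-1])
for b in blobs(d,.017,300): print(*b)
print(top(d,(.581,-.102),.028,.017,.8))
plan([(-.7,.658,-.102,.08,0,5),(-.7,.658,-.102,.03,0,5)],vmax=.025)
E
```

```text
[187.5 110.5] 2640 [0.5795 0.0158] 159.5 [43. 46.] [44. 46.] 89.7
[234.4 243.2] 10822 [ 0.6182 -0.1184] 102.8 [105. 169.] [119. 193.] 1.3
{'rect': array([ 603.1, -132.9]), 'size': array([175.6, 112.5]), 'ang': 89.8, 'cen': array([ 619.9, -122.9]), 'R': 92.3, 'px': array([198., 231.])}
from [ 0.6368 -0.0527  0.1337] -0.05 open 0.0229 t 24.48
-0.7 -0.01 0.004 0.0105 0; -0.7 -0.01 0.0045 0.011 0; -0.7 -0.01 0.004 0.0105 0; -0.7 -0.0095 0.0045 0.011 0; -0.7 -0.01 0.004 0.0105 0; -0.7 0 0 0.01 0; -0.7 0 0 0.01 0; -0.7 0 0 0.01 0; -0.7 0 0 0.01 0; -0.7 0 0 0.01 0
```

Call:
move_arm(
  commands="-0.7 -0.01 0.004 0.0105 0; -0.7 -0.01 0.0045 0.011 0; -0.7 -0.01 0.004 0.0105 0; -0.7 -0.0095 0.0045 0.011 0; -0.7 -0.01 0.004 0.0105 0; -0.7 0 0 0.01 0; -0.7 0 0 0.01 0; -0.7 0 0 0.01 0; -0.7 0 0 0.01 0; -0.7 0 0 0.01 0",
)

```text
clock: 25.32
eef_pos: [0.6585, -0.101, 0.0299]
eef_rot: [-2.22, -2.222, -0.001]
force: [-0.7, 0.2, -1.5]
opening: 0.0233
finger_force: 39.6
```

Call:
move_arm(
  commands="-0.7 0 0 0 0; -0.7 0 0 0 0; -0.7 0 0 0 0; -0.7 0 0 0 0; -0.7 0 0 0 0; -0.7 0 0 0 0; -0.7 0 0 0 0; -0.7 0 0 0 0; -0.7 0 0 0 0; -0.7 0 0 0 0",
)

```text
clock: 26.15
eef_pos: [0.6586, -0.102, 0.031]
eef_rot: [-2.221, -2.221, -0.0]
force: [0.8, -0.3, -1.3]
opening: 0.0234
finger_force: 39.6
```

```bash
python3 - <<'E'
from plan import *
d=get_image("wrist");np.savez("pics/w14.npz",**d)
for n in("top","side"):
  t=get_image(n)
  for b in blobs(t,.017,40)[:-1]: print(n,*b)
for b in blobs(d,.017,300): print(*b)
plan([(-.7,.658,-.102,.0105,0,5)],vmax=.025)
E
```

```text
top [231.5 170. ] 321 [0.5786 0.1333] 49.5 [62. 64.] [74. 65.] 89.1
top [265.3 169.5] 143 [0.5783 0.0136] -143.0 [41. 44.] [43. 40.] 89.1
top [363.8 174.3] 94 [ 0.5555 -0.3346] 139.2 [43. 48.] [43. 44.] 86.6
side [ 75.1 108.4] 822 [0.1621 0.8592] 94.3 [119. 160.] [120. 163.] 1.1
side [ 28.1 126.8] 1649 [-0.0191  0.8568] -171.9 [159. 217.] [233. 161.] 0.4
side [271.4 178.2] 322 [0.583  0.1326] 55.5 [63. 74.] [81. 71.] 55.6
side [292.4 200.7] 171 [0.5833 0.0156] 59.1 [44. 51.] [47. 50.] 0.6
side [340.3 213.9] 129 [ 0.6757 -0.1121] 71.5 [27. 59.] [63. 31.] 82.4
side [315.1 225.3] 363 [ 0.5829 -0.1017] -137.0 [59. 68.] [76. 65.] 52.2
[89.8 32.5] 7523 [0.5782 0.0094] 176.3 [30. 55.] [30. 58.] 89.9
[252.5 250.7] 7583 [ 0.6587 -0.1146] 89.8 [ 30. 115.] [117.  31.] 89.9
[122.4 233.8] 11086 [ 0.5782 -0.1015] -139.0 [62. 72.] [82. 73.] 24.1
from [ 0.6585 -0.102   0.0309] 0.0 open 0.0232 t 26.3
-0.7 -0 -0 0.004 0; -0.7 -0 -0 0.004 0; -0.7 -0 -0 0.004 0; -0.7 -0 -0.0005 0.004 0; -0.7 -0 -0 0.0045 0; -0.7 0 0 0 0; -0.7 0 0 0 0; -0.7 0 0 0 0; -0.7 0 0 0 0; -0.7 0 0 0 0
```

Call:
move_arm(
  commands="-0.7 0 -0.0005 0.004 0; -0.7 0 -0.0005 0.004 0; -0.7 0 0 0.004 0; -0.7 0 0 0.004 0; -0.7 0 0 0.0045 0; -0.7 0 0 0 0; -0.7 0 0 0 0; -0.2 0 0 0 0; -0.2 0 0 0 0; -0.2 0 0 0 0",
)

```text
clock: 27.13
eef_pos: [0.6577, -0.102, 0.0105]
eef_rot: [2.221, 2.221, 0.0]
force: [0.3, 1.0, -0.6]
opening: 0.0341
finger_force: 0.0
```

Call:
move_arm(
  commands="-0.2 0 0 0 0; -0.2 0 0 -0.005 0; -0.2 0 0 -0.008 0; -0.2 0 0 -0.015 0; -0.2 0 0 -0.03 0; -0.2 0 0 -0.035 0; -0.2 0 0 -0.03 0; -0.2 0 0 0 0; -0.2 0 0 0 0; -0.2 0 0 0 0",
)

```text
clock: 27.97
eef_pos: [0.6574, -0.1018, 0.1344]
eef_rot: [2.221, 2.221, 0.001]
force: [0.1, 0.0, -0.9]
opening: 0.0341
finger_force: 0.0
```

```bash
python3 - <<'E'
from plan import *
d=get_image("wrist");np.savez("pics/w15.npz",**d)
for b in blobs(d,.017,300): print(*b)
print(top(d,(.581,-.102),.028,.017,.8)); print(top(d,(.658,-.102),.028,.017,.8))
plan([(.2,.62,-.22,.16,-15,1),(.4,.575,-.29,.13,-30,1)],vmax=.033)
E
```

```text
[158.9  50.3] 3386 [0.5795 0.0171] 169.3 [45. 47.] [45. 48.] 90.0
[252.5 186.8] 2252 [ 0.6576 -0.1029] 89.9 [23. 95.] [94. 24.] 89.4
[171. 187.] 4199 [ 0.5788 -0.1026] -145.3 [61. 64.] [72. 72.] 87.1
{'rect': array([ 580.9, -100.3]), 'size': array([68.5, 67.1]), 'ang': 87.0, 'cen': array([ 581.2, -100.5]), 'R': 34.6, 'px': array([173., 187.])}
{'rect': array([ 657.7, -101.8]), 'size': array([88.7, 22.5]), 'ang': 89.9, 'cen': array([ 657.6, -102.6]), 'R': 45.4, 'px': array([253., 187.])}
from [ 0.6569 -0.1016  0.1333] 0.01 open 0.0339 t 28.02
0.2 -0.0295 -0.009 -0.0065 4; 0.2 -0.03 -0.007 -0.0065 3.5; 0.2 -0.0305 -0.0055 -0.007 4; 0.2 -0.031 -0.0035 -0.0065 3.5; 0.4 -0.0265 -0.0085 0.01 5; 0.4 -0.027 -0.006 0.01 5; 0.4 -0.0275 -0.0035 0.01 5; 0.4 0 0 0 0; 0.4 0 0 0 0; 0.4 0 0 0 0
```

Bar placed, with a 29.5 mm gap to the disc. Now the ring.

Call:
move_arm(
  commands="0.2 -0.0295 -0.009 -0.0065 4; 0.2 -0.03 -0.007 -0.0065 3.5; 0.2 -0.0305 -0.0055 -0.007 4; 0.2 -0.031 -0.0035 -0.0065 3.5; 0.5 -0.0265 -0.0085 0.01 5; 0.5 -0.027 -0.006 0.01 5; 0.5 -0.0275 -0.0035 0.01 5; 0.5 0 0 0 0; 0.5 0 0 0 0; 0.5 0 0 0 0",
)

```text
clock: 28.85
eef_pos: [0.5756, -0.2894, 0.129]
eef_rot: [-2.718, -1.571, 0.001]
force: [0.8, 0.8, -0.4]
opening: 0.0642
finger_force: 0.0
```

Call:
move_arm(
  commands="0.5 0 0 0 0; 0.5 0 0 0 0; 0.5 0 0 0 0; 0.5 0 0 0 0; 0.5 0 0 0 0; 0.5 0 0 0 0; 0.5 0 0 0 0; 0.5 0 0 0 0; 0.5 0 0 0 0; 0.5 0 0 0 0",
)

```text
clock: 29.68
eef_pos: [0.5757, -0.2903, 0.13]
eef_rot: [-2.721, -1.571, -0.0]
force: [0.5, 0.4, -0.7]
opening: 0.0639
finger_force: 0.0
```

```bash
python3 - <<'E'
from plan import *
d=get_image("wrist");np.savez("pics/w16.npz",**d)
for b in blobs(d,.011,300): print(*b)
print(top(d,(.558,-.335),.022,.011,.8))
plan([(.5,.5585,-.335,.06,-30,1)],vmax=.025)
E
```

```text
[139.6  12.9] 2068 [ 0.5701 -0.1175] 148.3 [21. 58.] [23. 70.] 59.9
[260.5 231.6] 1678 [ 0.5584 -0.337 ] 63.8 [46. 53.] [56. 50.] 59.9
{'rect': array([ 559.3, -334.8]), 'size': array([48.1, 46.7]), 'ang': 59.9, 'cen': array([ 559.3, -334.8]), 'R': 24.3, 'px': array([259., 230.])}
from [ 0.5757 -0.2903  0.1299] -30.0 open 0.0642 t 29.73
0.5 -0.012 0.002 0.0175 0; 0.5 -0.012 0.002 0.0175 0; 0.5 -0.0115 0.0015 0.0175 0; 0.5 -0.012 0.002 0.0175 0; 0.5 0 0 0 0; 0.5 0 0 0 0; 0.5 0 0 0 0; 0.5 0 0 0 0; 0.5 0 0 0 0; 0.5 0 0 0 0
```

Call:
move_arm(
  commands="0.5 -0.012 0.002 0.0175 0; 0.5 -0.012 0.002 0.0175 0; 0.5 -0.0115 0.002 0.0175 0; 0.5 -0.012 0.002 0.0175 0; 0.5 0 0 0 0; 0.5 0 0 0 0; 0.5 0 0 0 0; 0.5 0 0 0 0; 0.5 0 0 0 0; 0.5 0 0 0 0",
)

```text
clock: 30.57
eef_pos: [0.5598, -0.3349, 0.0609]
eef_rot: [2.719, 1.572, 0.002]
force: [-0.4, -0.1, 0.7]
opening: 0.0641
finger_force: 0.0
```

```bash
python3 - <<'E'
from plan import *
d=get_image("wrist");np.savez("pics/w17.npz",**d)
print(top(d,(.559,-.335),.022,.011,.8))
plan([(.5,.559,-.335,.004,-30,6)],vmax=.025)
E
```

```text
{'rect': array([ 559.3, -335. ]), 'size': array([47.7, 48.1]), 'ang': 13.6, 'cen': array([ 559.3, -335. ]), 'R': 24.4, 'px': array([251., 214.])}
from [ 0.5596 -0.335   0.0607] -29.95 open 0.0639 t 30.62
0.5 -0 -0 0.0095 0; 0.5 -0 -0 0.0095 0; 0.5 -0 -0 0.0095 0; 0.5 -0 -0 0.0095 0; 0.5 -0 -0.0005 0.0095 0; 0.5 -0.0005 -0 0.009 0; 0.5 0 0 0 0; 0.5 0 0 0 0; 0.5 0 0 0 0; 0.5 0 0 0 0
```

Call:
move_arm(
  commands="0.5 0 0 0.0095 0; 0.5 0 0 0.0095 0; 0.5 0 0 0.0095 0; 0.5 0 0 0.0095 0; 0.5 0 0 0.0095 0; 0.5 0 0 0.009 0; 0.5 0 0 0 0; 0.5 0 0 0 0; 0.5 0 0 0 0; -0.1 0 0 0 0",
)

```text
clock: 31.45
eef_pos: [0.5593, -0.3358, 0.004]
eef_rot: [2.72, 1.57, 0.001]
force: [0.1, 0.2, -0.5]
opening: 0.0535
finger_force: 0.0
```

Call:
move_arm(
  commands="-0.1 0 0 0 0; -0.1 0 0 0 0; -0.1 0 0 0 0; -0.1 0 0 0 0; -0.1 0 0 0 0; -0.1 0 0 -0.01 0; -0.1 0 0 -0.02 0; -0.1 0 0 -0.03 0; -0.1 0 0 -0.03 0; -0.1 0 0 -0.03 0",
)

```text
clock: 32.28
eef_pos: [0.5582, -0.335, 0.1245]
eef_rot: [-2.72, -1.57, 0.001]
force: [0.8, -0.7, -0.8]
opening: 0.0482
finger_force: 41.6
```

```bash
python3 - <<'E'
from plan import *
plan([(-.1,.47,-.12,.16,-5,1),(-.1,.47,.08,.14,0,1),(-.1,.491,.122,.12,0,2)],vmax=.028,wmax=5)
E
```

```text
from [ 0.5582 -0.335   0.1245] -30.01 open 0.0482 t 32.28
-0.1 0.016 -0.0205 -0.004 -3; -0.1 0.017 -0.0195 -0.004 -3; -0.1 0.018 -0.0185 -0.004 -2.5; -0.1 0.0185 -0.018 -0.004 -3; -0.1 0.0195 -0.017 -0.004 -2.5; -0.1 0.02 -0.016 -0.004 -3; -0.1 0.021 -0.015 -0.004 -2.5; -0.1 0.0215 -0.014 -0.004 -3; -0.1 0.0225 -0.013 -0.0035 -2.5; -0.1 0.025 -0.002 0.0025 -0.5
-0.1 0.025 -0.002 0.0025 -0.5; -0.1 0.025 -0.0015 0.0025 -0.5; -0.1 0.025 -0.0015 0.0025 -0.5; -0.1 0.025 -0.0015 0.0025 -1; -0.1 0.025 -0.001 0.0025 -0.5; -0.1 0.025 -0.0005 0.0025 -1; -0.1 0.0245 -0.0005 0.0025 -0.5; -0.1 0.021 0.0105 0.01 0; -0.1 0.021 0.0105 0.01 0; -0.1 0 0 0 0
```

Call:
move_arm(
  commands="-0.1 0.016 -0.0205 -0.004 -3; -0.1 0.017 -0.0195 -0.004 -3; -0.1 0.018 -0.0185 -0.004 -2.5; -0.1 0.0185 -0.018 -0.004 -3; -0.1 0.0195 -0.017 -0.004 -2.5; -0.1 0.02 -0.016 -0.004 -3; -0.1 0.021 -0.015 -0.004 -2.5; -0.1 0.0215 -0.014 -0.004 -3; -0.1 0.0225 -0.013 -0.0035 -2.5; -0.1 0.025 -0.002 0.0025 -0.5",
)

```text
clock: 33.12
eef_pos: [0.4686, -0.0948, 0.1574]
eef_rot: [-2.306, -2.132, -0.001]
force: [0.5, 0.8, -1.1]
opening: 0.0483
finger_force: 41.6
```

Call:
move_arm(
  commands="-0.1 0.025 -0.002 0.0025 -0.5; -0.1 0.025 -0.002 0.0025 -0.5; -0.1 0.025 -0.0015 0.0025 -0.5; -0.1 0.025 -0.0015 0.0025 -1; -0.1 0.025 -0.001 0.0025 -0.5; -0.1 0.025 -0.0005 0.0025 -1; -0.1 0.0245 -0.0005 0.0025 -0.5; -0.1 0.021 0.0105 0.01 0; -0.1 0.021 0.0105 0.01 0; -0.1 0 0 0 0",
)

```text
clock: 33.95
eef_pos: [0.4913, 0.1263, 0.1178]
eef_rot: [-2.213, -2.228, -0.001]
force: [-0.4, 1.2, -0.5]
opening: 0.0484
finger_force: 41.6
```

```bash
python3 - <<'E'
from plan import *
d=get_image("wrist");np.savez("pics/w18.npz",**d)
for b in blobs(d,.017,300): print(*b)
print(top(d,(.581,.132),.028,.017,.8))
plan([(-.1,.490,.132,.06,0,1),(-.1,.490,.132,.025,0,4)],vmax=.02,wmax=5)
E
```

```text
[353.8 185.6] 5576 [0.5831 0.1322] 143.9 [66. 70.] [75. 82.] 0.1
[252.4 254.9] 6686 [0.4916 0.0601] 90.1 [86. 97.] [ 98. 104.] 31.6
{'rect': array([580.8, 133.3]), 'size': array([77.1, 69. ]), 'ang': 89.9, 'cen': array([580.6, 133.1]), 'R': 39.1, 'px': array([351., 186.])}
from [0.4906 0.1236 0.1182] 0.25 open 0.0479 t 34.0
-0.1 0.003 -0 0.0195 0; -0.1 0.0025 -0.0005 0.0195 0; -0.1 0.003 -0 0.019 0; -0.1 -0 -0 0.009 0; -0.1 -0 -0 0.0085 0; -0.1 -0 -0 0.009 0; -0.1 -0 -0 0.0085 0; -0.1 0 0 0 0; -0.1 0 0 0 0; -0.1 0 0 0 0
```

Call:
move_arm(
  commands="-0.1 0.003 0 0.0195 0; -0.1 0.003 0 0.0195 0; -0.1 0.003 0 0.019 0; -0.1 0 0 0.009 0; -0.1 0 0 0.0085 0; -0.1 0 0 0.009 0; -0.1 0 0 0.0085 0; -0.1 0 0 0 0; -0.1 0 0 0 0; -0.1 0 0 0 0",
)

```text
clock: 34.83
eef_pos: [0.4913, 0.1303, 0.0265]
eef_rot: [2.222, 2.221, 0.001]
force: [-0.1, -0.4, -0.2]
opening: 0.0481
finger_force: 41.6
```

```bash
python3 - <<'E'
from plan import *
plan([(-.1,.4905,.1325,.0105,0,4)],vmax=.02,wmax=5)
E
```

```text
from [0.4913 0.1303 0.0265] -0.02 open 0.0481 t 34.83
-0.1 0.0005 -0 0.004 0; -0.1 0.0005 -0.0005 0.004 0; -0.1 0.0005 -0 0.004 0; -0.1 0.0005 -0.0005 0.004 0; -0.1 0 0 0 0; -0.1 0 0 0 0; -0.1 0 0 0 0; -0.1 0 0 0 0; -0.1 0 0 0 0; -0.1 0 0 0 0
```

Call:
move_arm(
  commands="-0.1 0.0005 0 0.004 0; -0.1 0.0005 -0.0005 0.004 0; -0.1 0.0005 0 0.004 0; -0.1 0.0005 -0.0005 0.004 0; -0.1 0 0 0 0; -0.1 0 0 0 0; 0.4 0 0 0 0; 0.4 0 0 0 0; 0.4 0 0 0 0; 0.4 0 0 0 0",
)

```text
clock: 35.67
eef_pos: [0.4898, 0.1324, 0.0098]
eef_rot: [-2.221, -2.221, 0.0]
force: [-0.4, -0.4, -0.9]
opening: 0.0599
finger_force: 0.0
```

Call:
move_arm(
  commands="0.4 0 0 -0.005 0; 0.4 0 0 -0.01 0; 0.4 0 0 -0.02 0; 0.4 0 0 -0.035 0; 0.4 0 0 -0.04 0; 0.4 0 0 -0.04 0; 0.4 0 0 -0.04 0; 0.4 0 0 -0.03 0; 0.4 -0.03 0 0 0; 0.4 -0.03 0 0 0",
)

```text
clock: 36.5
eef_pos: [0.4912, 0.0735, 0.2333]
eef_rot: [2.215, 2.225, 0.01]
force: [0.1, -0.2, -0.5]
opening: 0.0595
finger_force: 0.0
```

Call:
move_arm(
  commands="0.4 -0.03 0 0 0; 0.4 -0.03 0 0 0; 0.4 0 0 0 0; 0.4 0 0 0 0; 0.4 0 0 0 0; 0.4 0 0 0 0; 0.4 0 0 0 0; 0.4 0 0 0 0; 0.4 0 0 0 0; 0.4 0 0 0 0",
)

```text
clock: 37.33
eef_pos: [0.4899, 0.0128, 0.2299]
eef_rot: [-2.22, -2.222, 0.0]
force: [0.1, 0.3, 0.3]
opening: 0.0597
finger_force: 0.0
```

```bash
python3 - <<'E'
from plan import *
d=get_image("wrist");np.savez("pics/w19.npz",**d)
for b in blobs(d,.017,200): print(*b)
s=get_image("side");t=get_image("top")
for b in blobs(t,.017,40): print("top",*b)
a=s["img"][130:330,200:460,::-1];b=d["img"][:,:,::-1]
cv2.imwrite("pics/fin.png",np.vstack([cv2.resize(a,(400,300),interpolation=cv2.INTER_CUBIC),cv2.resize(b,(400,300))]))
for p in [(.5807,.133),(.5807,-.101),(.658,-.102),(.4905,.1325)]: print(p,top(d,p,.028,.017,.8))
E
```

```text
[333.2  60.9] 3651 [0.5831 0.1348] -144.7 [64. 67.] [80. 72.] 90.0
[254.1  63.2] 961 [0.4918 0.1325] -150.1 [44. 49.] [48. 46.] 10.2
[324.3 163.3] 1190 [0.5825 0.0145] 158.5 [44. 45.] [43. 46.] 90.0
[371.9 244.4] 1213 [ 0.6592 -0.103 ] 91.5 [29. 94.] [96. 29.] 89.9
[315.6 238.6] 1204 [ 0.5787 -0.0935] -164.7 [54. 70.] [69. 65.] 20.2
top [301.7 147.7] 99 [ 0.656  -0.1183] 89.0 [24. 54.] [54. 22.] 89.1
top [231.5 170. ] 320 [0.5786 0.1332] 47.5 [62. 64.] [74. 65.] 89.1
top [300.7 169.1] 177 [ 0.5777 -0.1117] 172.6 [36. 62.] [39. 66.] 88.0
top [231.8 195.4] 105 [0.4875 0.133 ] -170.4 [46. 48.] [42. 46.] 89.3
top [ 16.3 319.2] 4085 [0.0836 0.8541] -177.5 [114. 404.] [397. 129.] 0.0
(0.5807, 0.133) {'rect': array([580.9, 132.8]), 'size': array([68.5, 76.7]), 'ang': 0.1, 'cen': array([581. , 133.1]), 'R': 39.1, 'px': array([331.,  63.])}
(0.5807, -0.101) {'rect': array([577.9, -92.8]), 'size': array([66.8, 52.6]), 'ang': 19.7, 'cen': array([577.9, -89.5]), 'R': 33.8, 'px': array([317., 243.])}
(0.658, -0.102) {'rect': array([ 657.1, -101.9]), 'size': array([86.9, 22.1]), 'ang': 89.9, 'cen': array([ 657.1, -101.7]), 'R': 44.4, 'px': array([371., 244.])}
(0.4905, 0.1325) {'rect': array([491.2, 130.3]), 'size': array([45.4, 42. ]), 'ang': 7.9, 'cen': array([491.4, 130.7]), 'R': 23.7, 'px': array([253.,  63.])}
```

View pics/fin.png

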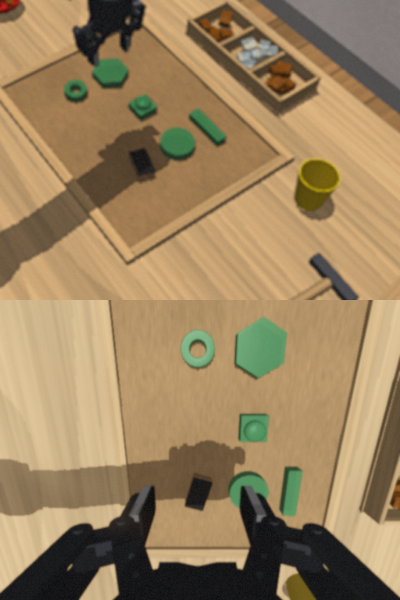

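The last picture shows the layout as asked: the nugget at (254,430) is centred on the square, the bar is behind the disc (291,490), the ring is in front of the hexagon (197,348), and the arm is clear. Handing in.

```bash
python3 -c "
from rig import close_job
print(close_job())"
```

```text
the job is handed in; nothing more can be done
None
```

All four green pieces are laid as asked, with gaps of about 30 mm for the bar and the ring and the bystanders left alone; the job is handed in at about 37 s on the robot's clock, and no verdict was returned.

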